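# Clear the pail and check the hidden suction levers

## Task

In the plaster room the tall pail stands in the way of the hooded switch box: stand it upright on the floor of the wide pail, with the two handles pointing at least 60 degrees apart, and let go. Then reach under the hood and feel first the left lever, then the right one; any lever found leaning left is off and must be flipped over to the right, and one that already leans right is on and must stay on. Be gentle with the levers, and do not shift or tip the other things on the bench.

Things in the scene. Friction and masses are not known exactly. Their poses are not given: they have to be found in the camera images.
- pail_tall: Tall narrow stainless pail, to be moved: 84 mm outside diameter, 110 mm high, wall 4, floor 5 mm, about 0.2 kg. Origin at the centre of its underside, z up, x towards its one handle: a level bar 16 mm wide, 14 mm thick, centre line 100 mm above the underside, ending 140 mm from the pail's axis. Starts before the switch box, handle roughly towards the robot.
- pail_tall_grip (a point): Point on the centre line of the tall pail's handle, 92 mm from the pail's axis and 100 mm above its underside; x runs outward along the handle. A good place to pinch the bar from above.
- pail_tall_end (a point): Free end of the tall pail's handle, 140 mm from the pail's axis.
- pail_wide: Wide, lower stainless pail that receives the tall one: 124 mm outside, 116 mm inside diameter, 85 mm high, floor 5 mm, about 0.6 kg. Origin at the centre of its underside, z up, x towards its handle: level bar 16 mm wide, 14 mm thick, centre line 70 mm above the underside, ending 160 mm from the axis. Stands well left or right, handle roughly towards the robot.
- switchbox: Grey switch box fixed to the bench, its open front towards the robot. Origin at the centre of its underside; x points into the box, away from the robot, y to the left, z up. Base 130 (x) by 280 (y) mm, 30 mm high; its top is the deck on which two levers stand under a hood. Rear wall at x = 53 to 65 mm; side cheeks from x = 10 mm rearward.
- hood_edge (a point): Middle of the hood roof's front edge, on its underside (box x = -52 mm, 118 mm above the bench); axes as the box. The roof is 4 mm thick and runs from here back to the rear wall over the whole width, so the levers are reached from the front with the tool leaning some 45 degrees, fingers forward and shut.
- pivot_left (a point): Left lever's pivot, at deck height (box x = -20, y = 60, z = 30 mm); axes as the box. A 12 mm rod rises from it to an 18 mm ball centred 54 mm from the pivot. It swings only sideways and rests 24 degrees left (box +y: OFF) or right (-y: ON), ball 22 mm to that side. About 4 N near the ball pushes it over; past upright it snaps across. Its state (joint lever_left; ON +0.42) is not reported: feel it.
- pivot_right (a point): Right lever's pivot, at deck height (box x = -20, y = -60, z = 30 mm); axes as the box. This lever is just like the left one: leaning left is OFF, leaning right is ON, and its state (joint lever_right; ON +0.42 rad) is not reported: it must be felt. knob_left and knob_right in the rules are the centres of the levers' balls.
- bowl: Bystander: black rubber mixing bowl, 130 mm wide, 60 mm high; stands on the side of the bench opposite the wide pail. Origin at the centre of its underside.
- jar: Bystander: white jar, 56 mm wide, 120 mm high, beside the left end of the switch box. Origin at the centre of its underside.
- can: Bystander: aluminium can, 60 mm wide, 100 mm high, beside the right end of the switch box. Origin at the centre of its underside.
- spatula: Bystander: spatula lying on the bench between the robot and the tall pail, about 280 mm long and under 35 mm high, partly under the tall pail's handle.
- hammer: Bystander: hammer lying on the far left of the bench.
- wrench: Bystander: wrench lying on the far right of the bench.
Not all that is in view belongs to the job. Leave any orange look-alike of the pail_wide alone.

How it is judged:
By the outcome, as a careful person would: the job done as asked, in the order asked, and still so for the second after the job is handed in, with the robot touching nothing.
It also fails if it takes over 53 s, if anything falls off the work surface, if the arm or the gripper's body presses on something with over 40 N, if the wrist force passes 120 N, or if a joint passes its speed limit or range.

## Robot

A 6-joint arm with a two-finger parallel gripper is mounted at the origin on the work surface. World frame = base frame: x ahead of the robot, y to its left, z up, the work surface at z = 0. Lengths are in mm, angles in rad, forces in N, time in s.
With the tool pointing down it reaches from about 275 to 750 mm from the base axis. Payload 10.2 kg.
Tool frame: the origin (TCP) lies at the very end of the fingers, on their centre line; the grasp point (between the pads) lies 19 mm behind it; z points along the fingers, x is the direction in which the jaws open and shut, and the axes are right-handed (so a half turn about z gives the same grasp; the last joint's range is limited). The gripper opens to 85 mm and grips with 20 to 120 N. Pads are 22 mm wide; open, the fingers measure 114 mm over their backs; the gripper's body (76 mm by 85 mm) begins 54 mm behind the grasp point. The pads swing forward as they close: fully open they stand 13 mm farther back than shut.
Start: joints at [-1.55, 0.313, 1.498, -0, 1.331, -0.223], TCP at [126.717, -509.484, 231.294] pointing down, gripper open.
Joint ranges: [-2.94, 2.94], [-0.97, 2.17], [0.19, 2.56], [-1.23, 4.37], [0.02, 3.11], [-2.88, 2.88]. Speed limits (rad/s): [2.39, 2.39, 3.01, 3.14, 3.14, 3.14].

## Interface

Orientations are given as a unit quaternion [w, x, y, z].
In Python, from rig import ctrl, cams gives the robot as it stands.
- The arm moves only by the tool play_rows, never from a script. Its argument "steps" is a list of rows, each a list of 2 entries, a list of its own where there are three numbers: the shift along the tool's x, y, z normalised to -1 to 1, where 1 is 0.75 m, then the turn, a rotation vector about the tool's x, y, z normalised to -1 to 1, where 1 is 45 degrees. A call has 1 to 20 rows; each row shifts and turns the commanded pose from where the row before left it, along the tool's axes as they then stand; what a row does not reach is not made up. A row lasts 1/10 s, in which the tool goes at most 50 mm and 8.59 degrees, less where a joint would pass 70% of its speed; a pose out of reach is approached as far as the arm can. A call with a number of a shift or a turn outside -1 to 1 is refused whole. A call with a gripper value outside its range is refused whole. "grip" is the closure, from 0 (fully open) to 1 (shut), set as the call begins (left out, the last holds). The fingers move at their own pace and stop on an object; "squeeze" is the grip in N (left out, the last holds). Time passes only in rows, so rows that do not move let the fingers close. It gives the time, the measured TCP pose, the force and the opening at its end, in the units of the state.
- ctrl.sense(): the state, without advancing time (a new reading comes with each control period).
- cams.capture(name): name is "side" or "top"; returns the picture (384x512x3 uint8, red, green, blue); there is no depth.
- cams.camera_info(name): a dict with "fx", "fy", "cx", "cy" (pixels), "dist_coeffs" ([k1, k2, p1, p2, k3] as OpenCV has them; the pictures are not rectified), "xyz" and "attitude" of the camera in the world. Camera axes: x right, y up, looking along -z (the intrinsics and any distortion apply to the point x, -y, -z); pixel columns grow to the right and rows downward; lengths in mm; the calibration is good to about 2 mm. A picture is of the moment at which its call begins. camera_info takes no time and is no camera call.
- ctrl.finish_job(): hands the job in, once; it reports no verdict.
Trained networks look in the newest picture that a camera, given by its name, has taken for a name from the list of things; names that differ only in an ending like _2 or _b are one class to them, and where a whole thing is asked for, a point or a joint stands for the part that bears it (a point fixed in the world has none). Each returns a list of dicts, best first, with "p" (0 to 1); they miss things now and then, are a little off and sometimes report something else, mostly with a low value. They report only what shows in the picture. A call takes as long as a camera call. They do not tell look-alikes from the thing itself.
- cams.search_frame(camera, thing): "rect" ([centre column, centre row, width, height] in pixels, round what is visible of it).
- cams.tip_of(camera, thing): "pixel" ([column, row] in pixels: a listed point, or the origin of a listed thing).
The state is a dict: "time_s": time; "joints": joint angles; "dq": joint speeds; "tau": joint torques, N m; "eef_pos": TCP position; "ee_rot": TCP orientation; "force": force on the tool from outside, world axes, zero at the start; "wrist_torque": the same for the moment, N m; "grip_width": opening from 0.0 (shut) to 1.0 (fully open).
Only numpy, scipy, OpenCV 4.12 (cv2) and the standard library are available. Lean on these libraries where they do the work, as an engineer would, in place of code of your own. Each camera call takes 0.05 s, during which the arm holds its last target.

## Working session

There is one attempt and no reset: what is moved stays moved. The work goes in short steps, Python scripts to look and compute and a tool call to move; the robot and the scene stay as the last step left them, time stands still between calls to the robot, and variables do not carry over. Pictures are saved under pics/ and viewed, and the job is handed in when it is done.

Besides the shell and the picture viewer there is one more tool, called after "Emit:" as name(argument=value, ...), one argument or row to a line, values as JSON. play_rows: Moves the arm, as the interface text tells. Its arguments: {"type":"object","properties":{"steps":{"type":"array"},"grip":{"type":"number"},"squeeze":{"type":"number"}},"required":["steps"]}

```bash
ls; mkdir -p pics; python3 - <<'E'
from rig import ctrl,cams
import cv2
for n in ("side","top"):
    im=cams.capture(n); cv2.imwrite(f"pics/{n}0.png",cv2.cvtColor(im,cv2.COLOR_RGB2BGR)); print(cams.camera_info(n))
    for t in ["pail_tall","pail_tall_grip","pail_tall_end","pail_wide","switchbox","hood_edge","pivot_left","pivot_right","bowl","spatula"]:
        print(n,t,[(d['pixel'],round(d['p'],2)) for d in cams.tip_of(n,t)][:3]) if 0 else None
print(ctrl.sense())
E
```

```text
pics
{'fx': 454.3318737520338, 'fy': 454.3318737520338, 'cx': 261.9419327044485, 'cy': 191.57659585587263, 'dist_coeffs': array([0.00555314, 0.        , 0.        , 0.        , 0.        ]), 'xyz': array([  364.57786812, -1257.15942257,  1065.00645598]), 'attitude': array([ 0.89533924,  0.4419999 , -0.0206711 , -0.05075869])}
{'fx': 391.2655851357912, 'fy': 391.2655851357912, 'cx': 255.9333305570654, 'cy': 191.4126208616902, 'dist_coeffs': array([-0.08836609,  0.        ,  0.        ,  0.        ,  0.        ]), 'xyz': array([ 199.81602279,    7.13014138, 1502.39722131]), 'attitude': array([ 0.7155236 ,  0.07859797, -0.07612413, -0.68996627])}
{'time_s': 0.1, 'joints': array([-1.55039229e+00,  3.13380722e-01,  1.49836255e+00, -2.37187892e-05,
        1.33103922e+00, -2.23369042e-01]), 'dq': array([ 5.92276370e-06, -1.04241582e-03, -1.89576926e-03, -5.27660662e-04,
        2.41222480e-04,  1.13408514e-03]), 'tau': array([ 1.88118305e-03, -4.12905657e+01, -2.60142463e+01, -2.57834381e-04,
        3.03397108e-03,  1.41903658e-05]), 'eef_pos': array([ 126.71012859, -509.23048228,  230.79859296]), 'ee_rot': array([-4.53846148e-04,  7.87835928e-01, -6.15884889e-01, -3.84816976e-04]), 'force': array([-1.20548056, -0.06404034,  0.04106679]), 'wrist_torque': array([0.03758165, 0.02412431, 0.01440432]), 'grip_width': 0.9948021747872009}
```

View pics/side0.png

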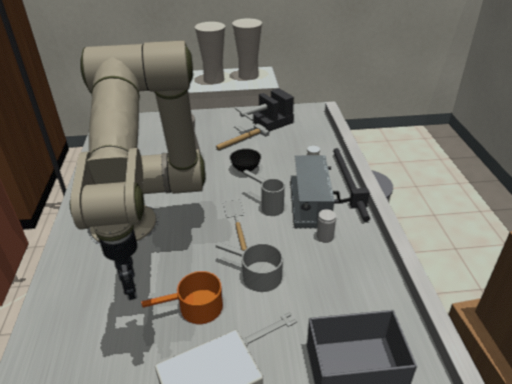

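View pics/top0.png

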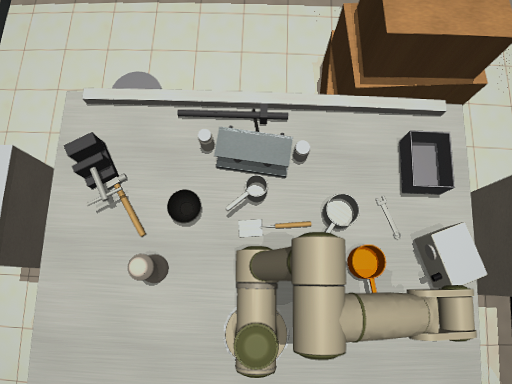

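Side view: the steel wide pail is at (262,268) and the orange look-alike at (200,298). The tall pail is at (272,197), in front of the box at (313,190). Top view: wide pail (341,211), orange (367,262), tall pail (256,188). The steel one is the target because the orange one is excluded.

```bash
cat > h.py <<'E'
import numpy as np, cv2
from scipy.spatial.transform import Rotation as R
from scipy.optimize import least_squares
import pickle
try: CI=pickle.load(open('ci.pkl','rb'))
except Exception:
    from rig import cams
    CI={n:cams.camera_info(n) for n in("side","top")}; pickle.dump(CI,open('ci.pkl','wb'))
def q2R(q): return R.from_quat([q[1],q[2],q[3],q[0]])
def proj(n,P):
    c=CI[n];P=np.atleast_2d(P).astype(float)
    Rc=q2R(c['attitude']).as_matrix()
    p=(P-c['xyz'])@Rc; p=p*[1,-1,-1]
    K=np.array([[c['fx'],0,c['cx']],[0,c['fy'],c['cy']],[0,0,1]])
    return cv2.projectPoints(p,np.zeros(3),np.zeros(3),K,np.array(c['dist_coeffs']))[0][:,0]
def ray(n,px):
    c=CI[n];K=np.array([[c['fx'],0,c['cx']],[0,c['fy'],c['cy']],[0,0,1]])
    u=cv2.undistortPoints(np.array([[px]],float),K,np.array(c['dist_coeffs']))[0,0]
    return c['xyz'],q2R(c['attitude']).as_matrix()@np.array([u[0],-u[1],-1])
def onz(n,px,z):
    o,d=ray(n,px); return o+d*(z-o[2])/d[2]
E
python3 - <<'E'
from rig import ctrl,cams
from h import *
np.set_printoptions(precision=1,suppress=True)
Z=dict(pail_tall=0,pail_tall_grip=100,pail_tall_end=100,pail_wide=0,hood_edge=118,pivot_left=30,pivot_right=30,switchbox=0)
for n in ("top","side"):
  cams.capture(n)
  for t in Z:
    for d in cams.tip_of(n,t)[:3]:
        print(n,t,np.array(d['pixel']),round(d['p'],2),onz(n,d['pixel'],Z[t])[:2])
print(ctrl.sense()['time_s'])
E
python3 - <<'E'
import cv2
t=cv2.imread('pics/top0.png');s=cv2.imread('pics/side0.png')
cv2.imwrite('pics/top0c.png',cv2.resize(t[110:250,180:380],None,fx=4,fy=4,interpolation=cv2.INTER_CUBIC))
cv2.imwrite('pics/side0c.png',cv2.resize(s[140:300,200:360],None,fx=3.7,fy=3.7,interpolation=cv2.INTER_CUBIC))
E
```

```text
top pail_tall [255.7 191.3] 0.87 [534.9  19.5]
top pail_tall [389.2 218.3] 0.51 [ 445.6 -507.1]
top pail_tall_grip [235.  201.5] 0.97 [471.7  92.8]
top pail_tall_grip [274.9 225.2] 0.28 [389.9 -55.1]
top pail_tall_end [228.4 210.7] 0.88 [436.8 115.2]
top pail_wide [336.1 207.6] 0.93 [ 481.  -297.3]
top pail_wide [362.  261.6] 0.81 [ 274.8 -396.1]
top hood_edge [251.4 162.3] 0.98 [617.5  38.4]
top hood_edge [234.9 157.9] 0.32 [632.2 100. ]
top pivot_left [232.7 156.3] 0.92 [666.  114.9]
top pivot_right [269.1 163.1] 0.8 [643.3 -29.1]
top switchbox [255.  154.6] 0.88 [685.9  27.8]
side pail_tall [270.1 207.2] 0.96 [527.4  26.9]
side pail_tall [323.8 239.2] 0.47 [ 686.8 -163.6]
side pail_tall_grip [255.5 176.2] 0.7 [481.2  89.4]
side pail_tall_end [242.2 170.7] 0.56 [435.5 130.4]
side pail_wide [263.8 275.7] 0.72 [ 466.8 -302.5]
side hood_edge [296.1 175.5] 0.93 [624.1  51.1]
side pivot_right [304.5 208.2] 0.97 [644.1 -29.4]
side switchbox [307.9 206.2] 0.63 [666.7  16.1]
1.0
```

View pics/top0c.png

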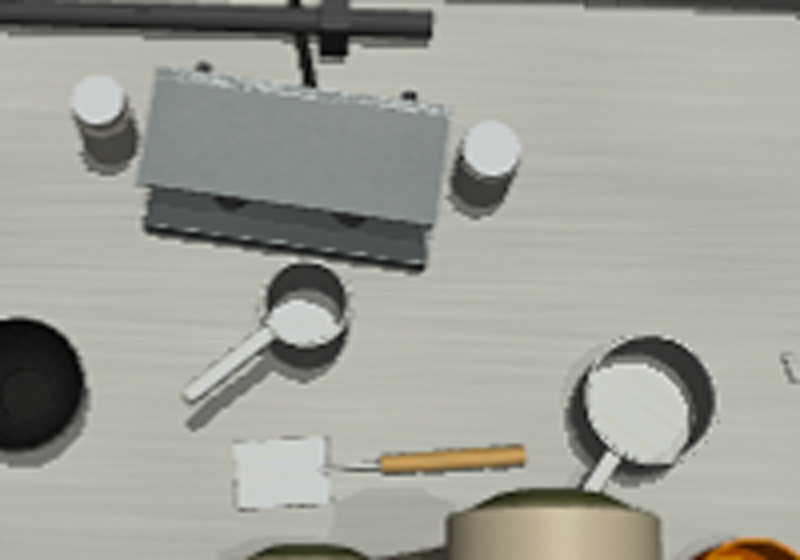

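View pics/side0c.png

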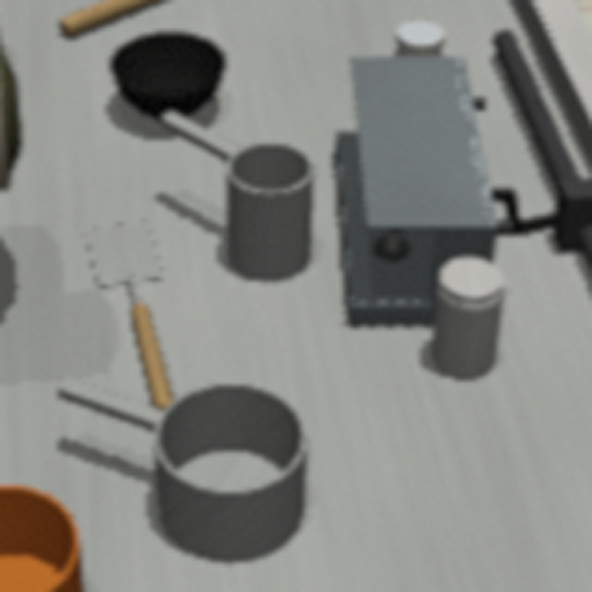

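```bash
cat > fit.py <<'E'
from h import *
np.set_printoptions(precision=1,suppress=True)
T=lambda x,y:('top',(180+x/4,110+y/4)); S=lambda x,y:('side',(200+x/3.7,140+y/3.7))
def fit(obs,x0):
    def w(p,L):
        c,s=np.cos(p[2]),np.sin(p[2]); return [p[0]+c*L[0]-s*L[1],p[1]+s*L[0]+c*L[1],L[2]]
    f=lambda p:np.concatenate([proj(o[0],w(p,L))[0]-o[1] for L,o in obs])
    r=least_squares(f,x0,x_scale=[10,10,.1]); return r.x,r.fun.reshape(-1,2)
if __name__=='__main__':
  A=fit([((0,0,110),T(307,306)),((0,0,110),S(270,169)),((140,0,107),T(189,398)),((140,0,103),S(165,116))],[530,25,2.4])
  B=fit([((0,0,85),T(641,402)),((0,0,85),S(231,438)),((160,0,73),S(61,395))],[475,-300,2.6])
  C=fit([((-52,140,122),T(138,184)),((-52,-140,122),T(432,224)),((65,140,122),T(157,67)),((65,-140,122),T(449,106)),((-52,-140,120),S(370,227)),((65,-140,122),S(494,224)),((-52,140,122),S(352,57)),((-65,-140,0),S(350,325))],[680,28,-.1])
  for n,r in zip("tall wide box".split(),(A,B,C)): print(n,r[0][:2],r[0][2],np.degrees(r[0][2]));print(r[1].round(1).tolist())
  def circ(p,r,z): a=np.linspace(0,6.28,60);return np.c_[p[0]+r*np.cos(a),p[1]+r*np.sin(a),0*a+z]
  def loc(p,L): L=np.array(L,float);c,s=np.cos(p[2]),np.sin(p[2]);return np.c_[p[0]+c*L[:,0]-s*L[:,1],p[1]+s*L[:,0]+c*L[:,1],L[:,2]]
  a,b,c=A[0],B[0],C[0]
  curves=[circ(a,42,110),circ(a,42,0),loc(a,[[42,0,100],[140,0,100]]),circ(b,62,85),circ(b,62,0),loc(b,[[62,0,70],[160,0,70]]),
   loc(c,[[-52,140,122],[-52,-140,122],[65,-140,122],[65,140,122],[-52,140,122]]),loc(c,[[-65,140,30],[-65,-140,30],[-65,-140,0],[-65,140,0]])]
  for n,(ox,oy,k,m) in dict(top=(180,110,4,(140,200)),side=(200,140,3.7,(160,160))).items():
    im=cv2.imread(f'pics/{n}0c.png')
    for q in curves:
        u=(proj(n,q)-[ox,oy])*k
        cv2.polylines(im,[u.astype(np.int32)],False,(0,0,255),1)
    cv2.imwrite(f'pics/{n}0o.png',im)
E
python3 fit.py
```

```text
tall [532.5  13.5] 2.2783432147471676 130.53945048728087
[[0.6, -1.1], [-0.9, -0.3], [-0.2, -0.5], [-0.6, 0.2]]
wide [ 462.4 -304.5] 2.636041144051239 151.03403217697306
[[2.4, -2.0], [-0.2, -1.4], [-1.7, -1.2]]
box [674.8  34.2] -0.1063034822821754 -6.0907408823123745
[[-0.9, -0.6], [0.8, -0.3], [-0.4, -0.7], [0.4, -0.5], [-0.9, 0.1], [0.9, 0.2], [-1.0, -0.4], [-0.7, 0.6]]
```

```bash
python3 -c "
import cv2
a=cv2.imread('pics/top0o.png');b=cv2.imread('pics/side0o.png')
cv2.imwrite('pics/ov_t.png',a);cv2.imwrite('pics/ov_s.png',b)"
```

```text
(no output)
```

View pics/top0o.png

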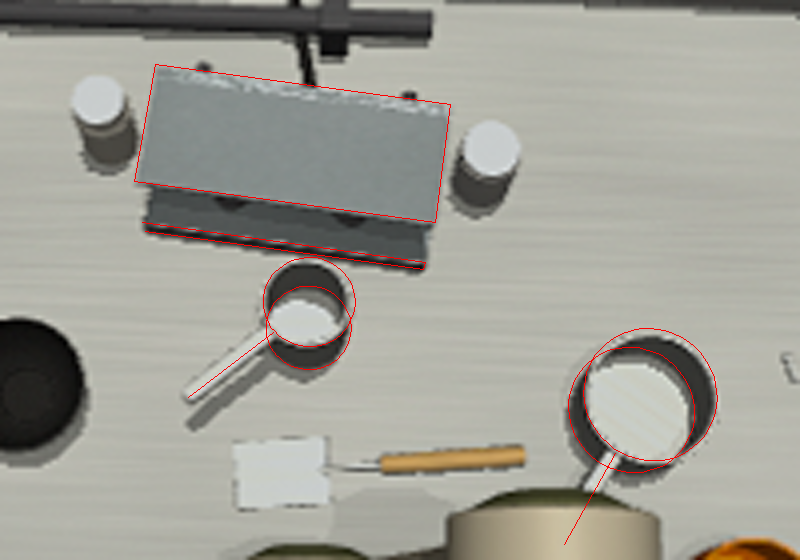

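View pics/side0o.png

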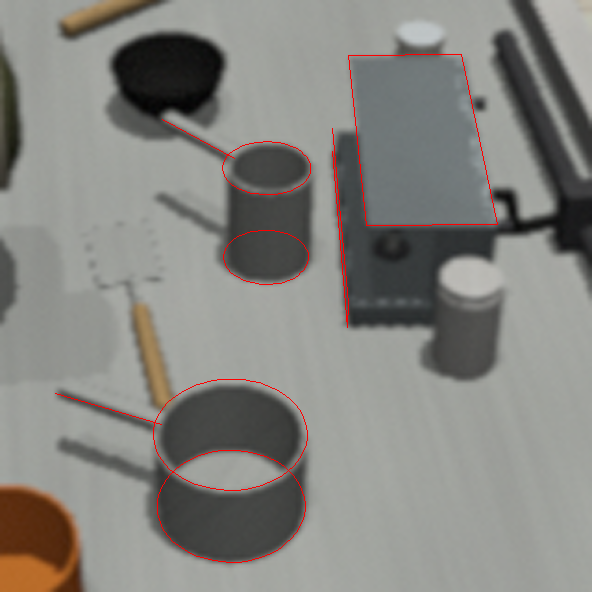

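```bash
cat > plan.py <<'E'
import sys
from h import *
from rig import ctrl
np.set_printoptions(precision=4,suppress=True)
def st():
    s=ctrl.sense(); return s,np.array(s['eef_pos']),q2R(s['ee_rot'])
def show():
    s,p,r=st(); m=r.as_matrix()
    print('t',round(s['time_s'],2),'p',p.round(1),'psi',round(np.degrees(np.arctan2(m[1,0],m[0,0])),2),'z',m[:,2].round(3),'F',np.round(s['force'],1),'gw',round(s['grip_width'],3),'j',np.round(s['joints'],2))
    return s,p,r
def tr(p,r,tgt,n):
    d=r.inv().apply(np.array(tgt)-p); print('shift/row',(d/750/n).round(4),'rows',n,'mm/row',np.linalg.norm(d)/n)
def rot(r,rt,n):
    v=(r.inv()*rt).as_rotvec(); print('turn/row',(v/(np.pi/4)/n).round(4),'rows',n,'deg/row',np.degrees(np.linalg.norm(v))/n)
def down(psi): # tool x at angle psi deg, z down
    c,s=np.cos(np.radians(psi)),np.sin(np.radians(psi))
    return R.from_matrix(np.array([[c,s,0],[s,-c,0],[0,0,-1]]))
E
python3 - <<'E'
from plan import *
s,p,r=show()
tr(p,r,[440,112,250],17); rot(r,down(40.5),15)
E
```

```text
t 1.0 p [ 126.7 -509.5  231.3] psi -76.03 z [-0.  0. -1.] F [ 0.1 -0.1 -0.1] gw 1.003 j [-1.55  0.31  1.5  -0.    1.33 -0.22]
shift/row [-0.0414 -0.0356 -0.0015] rows 17 mm/row 40.95448899546509
turn/row [-0.      0.     -0.1726] rows 15 deg/row 7.76871714973973
```

Emit:
play_rows(
  steps=[
    [[-0.0414, -0.0356, -0.0015], [0, 0, 0]],
    [[-0.0414, -0.0356, -0.0015], [0, 0, 0]],
    [[-0.0414, -0.0356, -0.0015], [0, 0, 0]],
    [[-0.0414, -0.0356, -0.0015], [0, 0, 0]],
    [[-0.0414, -0.0356, -0.0015], [0, 0, 0]],
    [[-0.0414, -0.0356, -0.0015], [0, 0, 0]],
    [[-0.0414, -0.0356, -0.0015], [0, 0, 0]],
    [[-0.0414, -0.0356, -0.0015], [0, 0, 0]],
    [[-0.0414, -0.0356, -0.0015], [0, 0, 0]],
    [[-0.0414, -0.0356, -0.0015], [0, 0, 0]],
    [[-0.0414, -0.0356, -0.0015], [0, 0, 0]],
    [[-0.0414, -0.0356, -0.0015], [0, 0, 0]],
    [[-0.0414, -0.0356, -0.0015], [0, 0, 0]],
    [[-0.0414, -0.0356, -0.0015], [0, 0, 0]],
    [[-0.0414, -0.0356, -0.0015], [0, 0, 0]],
    [[-0.0414, -0.0356, -0.0015], [0, 0, 0]],
    [[-0.0414, -0.0356, -0.0015], [0, 0, 0]],
  ],
)

```text
time_s: 2.7
eef_pos: [440.3, 114.2, 250.6]
ee_rot: [-0.0, 0.788, -0.616, 0.0]
force: [0.1, -1.0, 0.9]
grip_width: 1.0
```

Emit:
play_rows(
  steps=[
    [[0, 0, 0], [0, 0, -0.1726]],
    [[0, 0, 0], [0, 0, -0.1726]],
    [[0, 0, 0], [0, 0, -0.1726]],
    [[0, 0, 0], [0, 0, -0.1726]],
    [[0, 0, 0], [0, 0, -0.1726]],
    [[0, 0, 0], [0, 0, -0.1726]],
    [[0, 0, 0], [0, 0, -0.1726]],
    [[0, 0, 0], [0, 0, -0.1726]],
    [[0, 0, 0], [0, 0, -0.1726]],
    [[0, 0, 0], [0, 0, -0.1726]],
    [[0, 0, 0], [0, 0, -0.1726]],
    [[0, 0, 0], [0, 0, -0.1726]],
    [[0, 0, 0], [0, 0, -0.1726]],
    [[0, 0, 0], [0, 0, -0.1726]],
    [[0, 0, 0], [0, 0, -0.1726]],
  ],
)

```text
time_s: 4.2
eef_pos: [439.8, 112.3, 250.5]
ee_rot: [0.0, 0.937, 0.349, 0.0]
force: [-0.2, -0.0, 0.0]
grip_width: 1.0
```

```bash
python3 - <<'E'
from plan import *
from rig import cams
show()
for n in ("top","side"):
    im=cv2.cvtColor(cams.capture(n),cv2.COLOR_RGB2BGR); cv2.imwrite(f"pics/{n}1.png",im)
    c=im[110:250,180:380] if n=='top' else im[140:300,200:360]
    k=4 if n=='top' else 3.7
    cv2.imwrite(f"pics/{n}1c.png",cv2.resize(c,None,fx=k,fy=k,interpolation=cv2.INTER_CUBIC))
E
```

```text
t 4.2 p [439.8 112.3 250.5] psi 40.79 z [ 0. -0. -1.] F [-0.2 -0.   0. ] gw 1.0 j [-0.01  0.14  1.67 -0.    1.34 -0.72]
```

View pics/top1c.png

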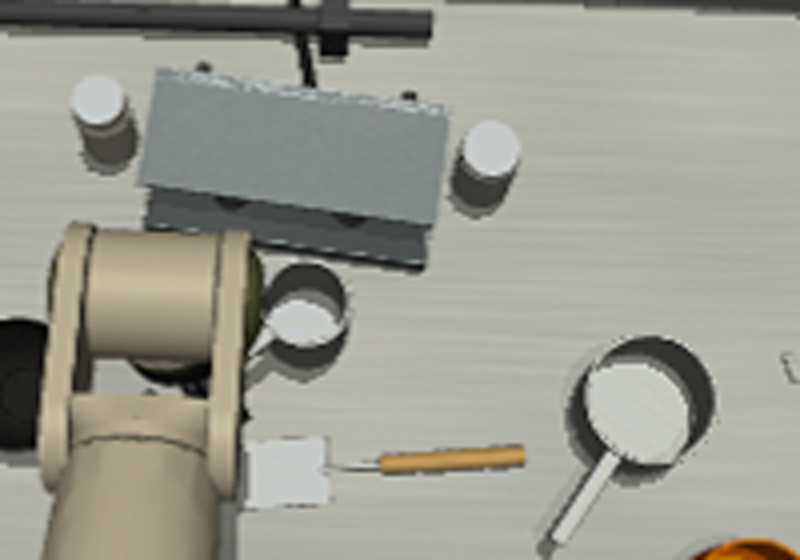

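View pics/side1c.png

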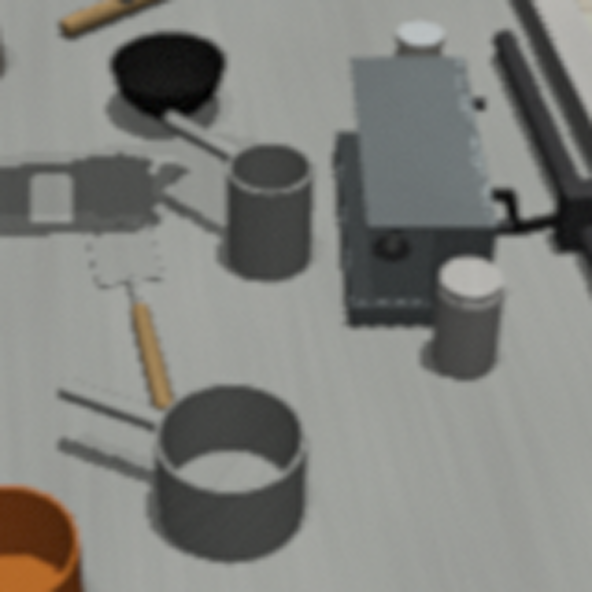

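```bash
python3 - <<'E'
from fit import *
def rim(p,r,z):
    a=np.linspace(0,2*np.pi,181);return np.c_[p[0]+r*np.cos(a),p[1]+r*np.sin(a),0*a+z]
# extremes fit: (cam, kind, crop value)
def ex(p,r,H,obs):
    out=[]
    for n,z,k,v in obs:
        u=proj(n,rim(p,r,z)); u=(u-([180,110] if n=='top' else [200,140]))*(4 if n=='top' else 3.7)
        out.append({'l':u[:,0].min(),'r':u[:,0].max(),'t':u[:,1].min(),'b':u[:,1].max()}[k]-v)
    return np.array(out)
wide=[('side',85,'l',157),('side',85,'r',306),('side',85,'t',385),('side',85,'b',492),('side',0,'b',558),('top',85,'l',568),('top',85,'r',716),('top',85,'t',335),('top',85,'b',468)]
tall=[('side',110,'l',228),('side',110,'r',313),('side',110,'t',144),('side',110,'b',194),('side',0,'b',279),('top',110,'l',265),('top',110,'r',349),('top',110,'t',262),('top',110,'b',347)]
for r,o,x0 in((62,wide,[462,-304]),(42,tall,[532,13])):
  for cam in ('side','top',''):
    oo=[q for q in o if cam in q[0]]
    q=least_squares(lambda p:ex(p,r,0,oo),x0,x_scale=10); print(cam,q.x,q.fun)
print(onz('top',T(557,540)[1],73),onz('side',S(61,395)[1],73),onz('side',S(166,114)[1],105), onz('top',T(189,398)[1],105))
print(onz('top',T(615,455)[1],77),onz('top',T(557,540)[1],77))
print('knob', S(392,245))
for sd in(1,-1):
  for y0 in (60,-60):
   c=np.array([674.8,34.2]);a=-.1063;L=np.array([-20,y0+22*sd]);w=c+[np.cos(a)*L[0]-np.sin(a)*L[1],np.sin(a)*L[0]+np.cos(a)*L[1]]
   P=[*w,30+54*np.cos(.42)];print(sd,y0,(proj('side',P)[0]-[200,140])*3.7,(proj('top',P)[0]-[180,110])*4)
E
```

```text
side [ 463.2 -305.4] [-2.4  2.4 -5.3 -0.9  5.2]
top [ 455.7 -296.5] [ 7.2 -7.3  0.3 -0.1]
 [ 460.2 -301.3] [-6.6 -2.1 -8.4 -4.5  1.6 12.4 -2.2 -4.2 -4.8]
side [536.3  15.4] [-1.7  1.7 -3.6 -0.8  3.9]
top [530.2  15.5] [-3.9  3.9 -2.3  2.1]
 [533.2  15.3] [-4.9 -1.6 -3.3 -0.6  4.2 -3.7  4.2 -5.4 -1.1]
[ 326.5 -220.    73. ] [ 327.4 -232.8   73. ] [444.9 121.3 105. ] [440.2 119.2 105. ]
[ 405.9 -272.6   77. ] [ 326.2 -219.3   77. ]
knob ('side', (305.94594594594594, 206.2162162162162))
1 60 [381.5 121.8] [204.6 171.7]
1 -60 [390.8 193.8] [329.3 188.8]
-1 60 [384.8 147.3] [250.2 178. ]
-1 -60 [394.6 222.4] [375.1 195.1]
```

```bash
python3 - <<'E'
from plan import *
s,p,r=show()
tr(p,r,[473,85,250],2); tr(np.array([473,85,250]),r,[473,85,81],8)
E
```

```text
t 4.3 p [439.8 112.3 250.5] psi 40.54 z [ 0. -0. -1.] F [0.1 0.1 0.4] gw 1.0 j [-0.01  0.14  1.67 -0.    1.34 -0.72]
shift/row [0.005  0.0282 0.0003] rows 2 mm/row 21.512563533365892
shift/row [-0.     -0.      0.0282] rows 8 mm/row 21.125000000000007
```

Emit:
play_rows(
  steps=[
    [[0.005, 0.0282, 0.0003], [0, 0, 0]],
    [[0.005, 0.0282, 0.0003], [0, 0, 0]],
    [[0, 0, 0.0282], [0, 0, 0]],
    [[0, 0, 0.0282], [0, 0, 0]],
    [[0, 0, 0.0282], [0, 0, 0]],
    [[0, 0, 0.0282], [0, 0, 0]],
    [[0, 0, 0.0282], [0, 0, 0]],
    [[0, 0, 0.0282], [0, 0, 0]],
    [[0, 0, 0.0282], [0, 0, 0]],
    [[0, 0, 0.0282], [0, 0, 0]],
    [[0, 0, 0], [0, 0, 0]],
  ],
)

```text
time_s: 5.4
eef_pos: [471.6, 85.1, 78.8]
ee_rot: [-0.001, 0.939, 0.344, -0.002]
force: [0.2, -0.3, 0.3]
grip_width: 0.998
```

```bash
python3 - <<'E'
from plan import *
from rig import cams
show()
for n in ("side",):
    im=cv2.cvtColor(cams.capture(n),cv2.COLOR_RGB2BGR)
    c=im[140:240,200:330]
    cv2.imwrite(f"pics/{n}2c.png",cv2.resize(c,None,fx=6,fy=6,interpolation=cv2.INTER_CUBIC))
E
```

```text
t 5.4 p [471.6  85.1  78.8] psi 40.28 z [-0.005  0.    -1.   ] F [ 0.2 -0.3  0.3] gw 0.998 j [-0.07  0.4   1.81  0.    0.93 -0.77]
```

View pics/side2c.png

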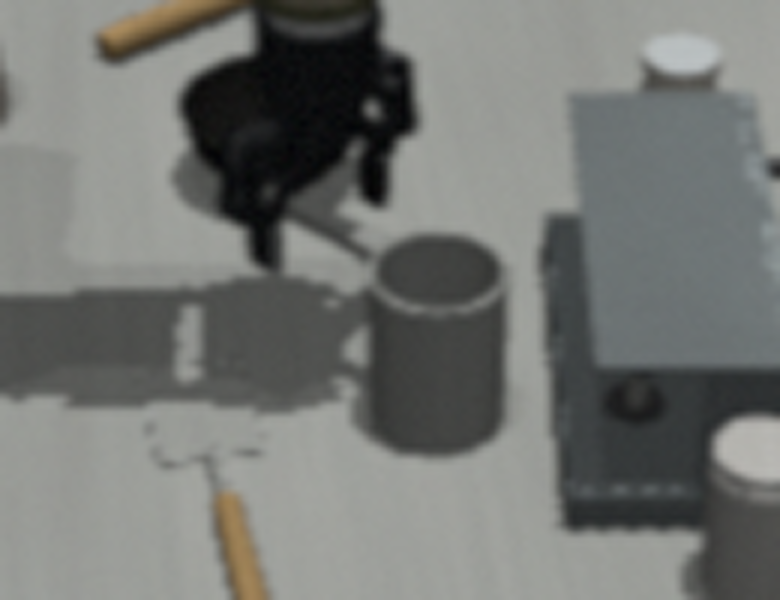

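Crop: the fingers (270,240) and (375,190) straddle the handle bar at about (320,225). Closing on it now.

Emit:
play_rows(
  steps=[
    [[0, 0, 0], [0, 0, 0]],
    [[0, 0, 0], [0, 0, 0]],
    [[0, 0, 0], [0, 0, 0]],
    [[0, 0, 0], [0, 0, 0]],
    [[0, 0, 0], [0, 0, 0]],
    [[0, 0, 0], [0, 0, 0]],
    [[0, 0, 0], [0, 0, 0]],
    [[0, 0, 0], [0, 0, 0]],
  ],
  grip=1,
  squeeze=70,
)

```text
time_s: 6.25
eef_pos: [473.0, 85.0, 81.0]
ee_rot: [0.0, 0.938, 0.346, 0.0]
force: [-1.8, 0.4, 4.4]
grip_width: 0.176
```

Emit:
play_rows(
  steps=[
    [[0, 0, -0.02], [0, 0, 0]],
    [[0, 0, -0.02], [0, 0, 0]],
    [[0, 0, -0.02], [0, 0, 0]],
    [[0, 0, 0], [0, 0, 0]],
  ],
)

```text
time_s: 6.65
eef_pos: [473.6, 85.1, 126.8]
ee_rot: [0.0, 0.938, 0.346, 0.001]
force: [0.3, -0.2, -2.6]
grip_width: 0.169
```

```bash
python3 - <<'E'
from plan import *
from rig import cams
show()
for n in ("side",):
    im=cv2.cvtColor(cams.capture(n),cv2.COLOR_RGB2BGR)
    c=im[140:240,200:330]
    cv2.imwrite(f"pics/{n}3c.png",cv2.resize(c,None,fx=6,fy=6,interpolation=cv2.INTER_CUBIC))
E
```

```text
t 6.65 p [473.6  85.1 126.8] psi 40.47 z [ 0.002  0.    -1.   ] F [ 0.3 -0.2 -2.6] gw 0.169 j [-0.07  0.33  1.77  0.    1.04 -0.77]
```

View pics/side3c.png

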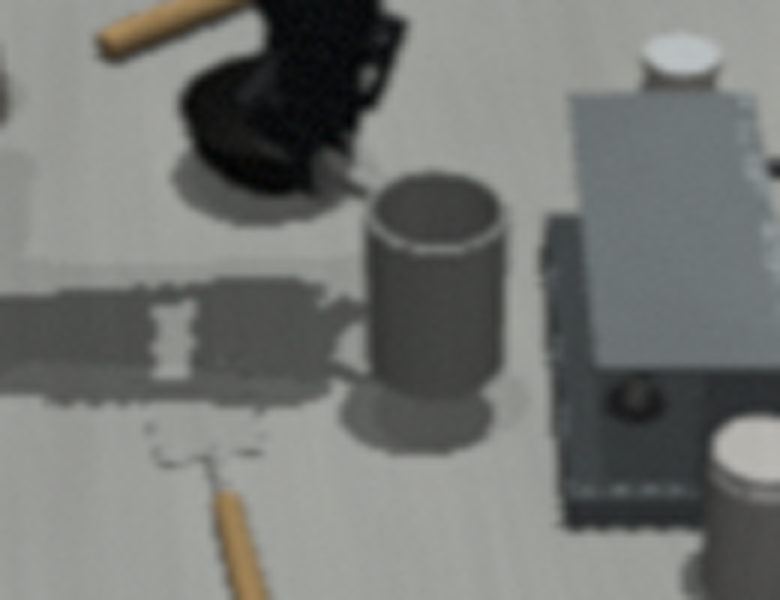

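```bash
python3 - <<'E'
from plan import *
s,p,r=show()
tr(p,r,[474,85,226],4); rot(r,down(-29.5),12)
tr(np.array([474,85,226]),down(-29.5),[506,-222,226],12)
E
```

```text
t 6.7 p [473.   85.1 125.7] psi 40.47 z [ 0.001  0.    -1.   ] F [-0.8  0.9 -2.4] gw 0.177 j [-0.07  0.33  1.77  0.    1.04 -0.77]
shift/row [ 0.0003  0.0002 -0.0334] rows 4 mm/row 25.077248567617136
turn/row [-0.     -0.0001  0.1296] rows 12 deg/row 5.8309699574461495
shift/row [0.0199 0.0279 0.    ] rows 12 mm/row 25.721937243441744
```

Emit:
play_rows(
  steps=[
    [[0, 0, -0.0334], [0, 0, 0]],
    [[0, 0, -0.0334], [0, 0, 0]],
    [[0, 0, -0.0334], [0, 0, 0]],
    [[0, 0, -0.0334], [0, 0, 0]],
    [[0, 0, 0], [0, 0, 0.1296]],
    [[0, 0, 0], [0, 0, 0.1296]],
    [[0, 0, 0], [0, 0, 0.1296]],
    [[0, 0, 0], [0, 0, 0.1296]],
    [[0, 0, 0], [0, 0, 0.1296]],
    [[0, 0, 0], [0, 0, 0.1296]],
    [[0, 0, 0], [0, 0, 0.1296]],
    [[0, 0, 0], [0, 0, 0.1296]],
    [[0, 0, 0], [0, 0, 0.1296]],
    [[0, 0, 0], [0, 0, 0.1296]],
    [[0, 0, 0], [0, 0, 0.1296]],
    [[0, 0, 0], [0, 0, 0.1296]],
  ],
)

```text
time_s: 8.3
eef_pos: [472.6, 85.1, 224.5]
ee_rot: [0.0, 0.966, -0.257, -0.001]
force: [0.1, 1.3, -2.3]
grip_width: 0.175
```

Emit:
play_rows(
  steps=[
    [[0.01, 0.014, 0], [0, 0, 0]],
    [[0.0199, 0.0279, 0], [0, 0, 0]],
    [[0.0199, 0.0279, 0], [0, 0, 0]],
    [[0.0199, 0.0279, 0], [0, 0, 0]],
    [[0.0199, 0.0279, 0], [0, 0, 0]],
    [[0.0199, 0.0279, 0], [0, 0, 0]],
    [[0.0199, 0.0279, 0], [0, 0, 0]],
    [[0.0199, 0.0279, 0], [0, 0, 0]],
    [[0.0199, 0.0279, 0], [0, 0, 0]],
    [[0.0199, 0.0279, 0], [0, 0, 0]],
    [[0.0199, 0.0279, 0], [0, 0, 0]],
    [[0.0199, 0.0279, 0], [0, 0, 0]],
    [[0.01, 0.014, 0], [0, 0, 0]],
    [[0, 0, 0], [0, 0, 0]],
  ],
)

```text
time_s: 9.7
eef_pos: [504.7, -223.3, 225.0]
ee_rot: [-0.0, 0.967, -0.255, -0.001]
force: [-0.2, 1.1, -1.8]
grip_width: 0.174
```

```bash
python3 - <<'E'
from plan import *
from rig import cams
show()
for n in ("side","top"):
    im=cv2.cvtColor(cams.capture(n),cv2.COLOR_RGB2BGR)
    c=im[170:320,180:380] if n=='side' else im[130:280,260:460]
    cv2.imwrite(f"pics/{n}4c.png",cv2.resize(c,None,fx=4,fy=4,interpolation=cv2.INTER_CUBIC))
E
```

```text
t 9.7 p [ 504.7 -223.3  225. ] psi -29.54 z [-0.001  0.001 -1.   ] F [-0.2  1.1 -1.8] gw 0.174 j [-0.63  0.38  1.42 -0.    1.34 -0.11]
```

View pics/side4c.png

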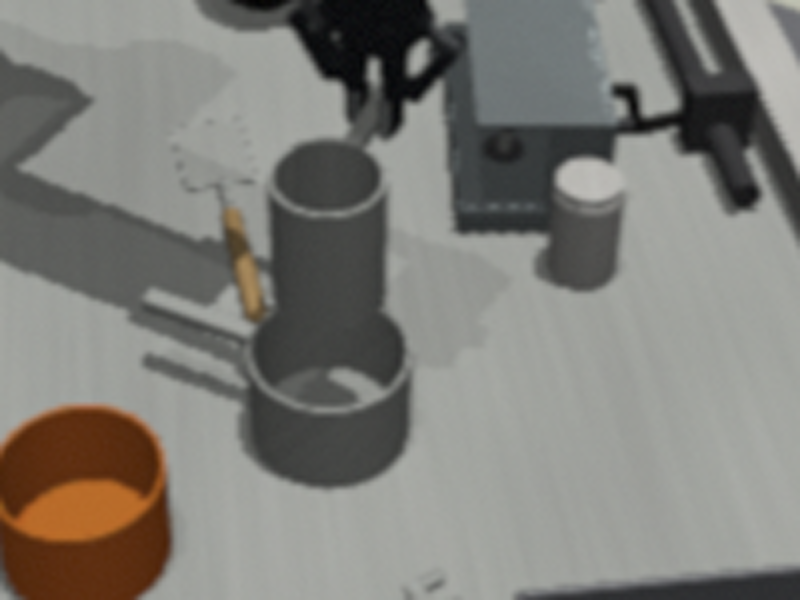

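View pics/top4c.png

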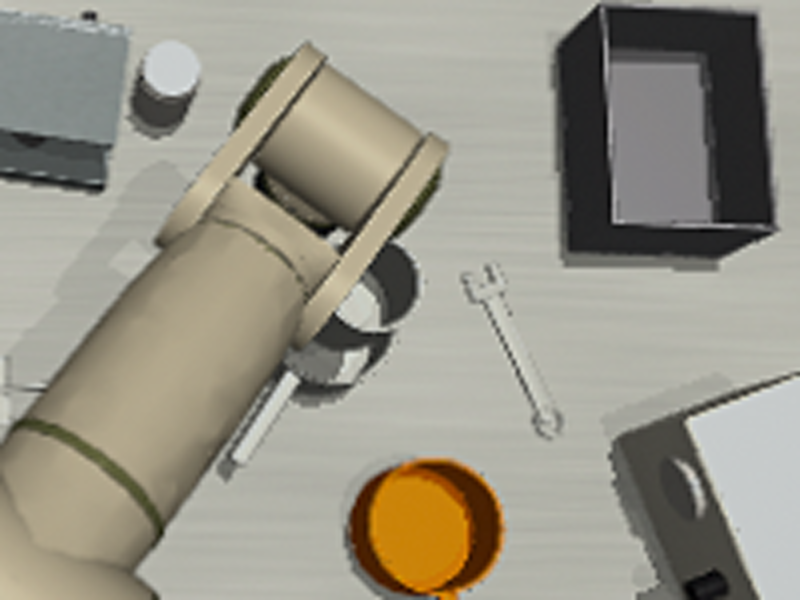

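```bash
python3 - <<'E'
from h import *
a=np.linspace(0,6.28,181)
def ext(n,x,y,r,z,o,k):
    u=(proj(n,np.c_[x+r*np.cos(a),y+r*np.sin(a),0*a+z])-o)*k; return u.min(0).round(1),u.max(0).round(1)
print('tall rim side',ext('side',459.7,-303.5,42,254,[180,170],4),'bottom',ext('side',459.7,-303.5,42,144,[180,170],4),'obs l269 r386 t140 b215')
print('wide side',ext('side',461,-302,62,85,[180,170],4),'obs l247 r411 b410')
print('tall rim top',ext('top',459.7,-303.5,42,254,[260,130],4),'obs r420 t~240')
print('wide top',ext('top',461,-302,62,85,[260,130],4))
E
```

```text
tall rim side (array([262.3, 135.7]), array([384. , 214.5])) bottom (array([266.8, 250.4]), array([382.4, 331.1])) obs l269 r386 t140 b215
wide side (array([243.8, 287.7]), array([409.8, 407.6])) obs l247 r411 b410
tall rim top (array([323.2, 231.2]), array([424.9, 332. ])) obs r420 t~240
wide top (array([261.2, 250. ]), array([394.5, 382.4]))
```

Emit:
play_rows(
  steps=[
    [[0, 0, 0.025], [0, 0, 0]],
    [[0, 0, 0.028], [0, 0, 0]],
    [[0, 0, 0.028], [0, 0, 0]],
    [[0, 0, 0.028], [0, 0, 0]],
    [[0, 0, 0.028], [0, 0, 0]],
    [[0, 0, 0.028], [0, 0, 0]],
    [[0, 0, 0.01], [0, 0, 0]],
    [[0, 0, 0], [0, 0, 0]],
  ],
)

```text
time_s: 10.6
eef_pos: [504.9, -220.9, 94.3]
ee_rot: [-0.0, 0.967, -0.254, -0.001]
force: [-0.5, -0.2, -1.6]
grip_width: 0.174
```

```bash
python3 - <<'E'
from plan import *
from rig import cams
show()
for n in ("side",):
    im=cv2.cvtColor(cams.capture(n),cv2.COLOR_RGB2BGR)
    c=im[170:320,180:380] if n=='side' else im[130:280,260:460]
    cv2.imwrite(f"pics/{n}5c.png",cv2.resize(c,None,fx=4,fy=4,interpolation=cv2.INTER_CUBIC))
E
```

```text
t 10.6 p [ 504.9 -220.9   94.3] psi -29.44 z [-0.001  0.001 -1.   ] F [-0.5 -0.2 -1.6] gw 0.174 j [-0.63  0.51  1.59  0.    1.04 -0.11]
```

View pics/side5c.png

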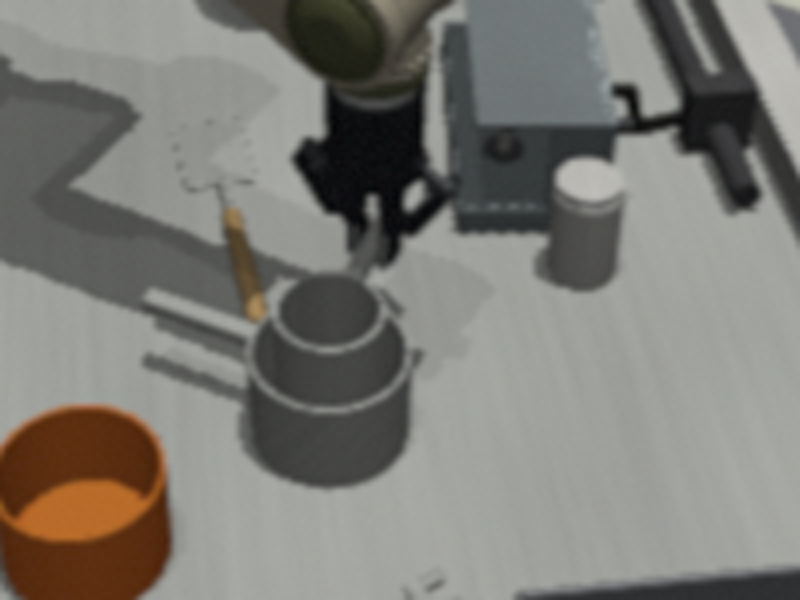

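The tall pail is centred inside the wide rim (crop (329,310) in the rim at (329,350)) and its handle is clear. I'll lower the last bit slowly.

Emit:
play_rows(
  steps=[
    [[0, 0, 0.0035], [0, 0, 0]],
    [[0, 0, 0.0035], [0, 0, 0]],
    [[0, 0, 0.0025], [0, 0, 0]],
    [[0, 0, 0.001], [0, 0, 0]],
    [[0, 0, 0], [0, 0, 0]],
  ],
)

```text
time_s: 11.15
eef_pos: [505.2, -221.9, 86.9]
ee_rot: [0.0, 0.967, -0.255, 0.0]
force: [0.5, -0.5, -1.2]
grip_width: 0.172
```

Emit:
play_rows(
  steps=[
    [[0, 0, 0.0013], [0, 0, 0]],
    [[0, 0, 0], [0, 0, 0]],
  ],
)

```text
time_s: 11.35
eef_pos: [505.3, -221.9, 86.3]
ee_rot: [0.0, 0.967, -0.255, 0.0]
force: [0.0, 2.1, 2.6]
grip_width: 0.171
```

Emit:
play_rows(
  steps=[
    [[0, 0, 0], [0, 0, 0]],
    [[0, 0, 0], [0, 0, 0]],
    [[0, 0, 0], [0, 0, 0]],
    [[0, 0, 0], [0, 0, 0]],
    [[0, 0, -0.01], [0, 0, 0]],
    [[0, 0, -0.02], [0, 0, 0]],
    [[0, 0, -0.04], [0, 0, 0]],
    [[0, 0, -0.04], [0, 0, 0]],
    [[0, 0, -0.04], [0, 0, 0]],
    [[0, 0, -0.04], [0, 0, 0]],
  ],
  grip=0.4,
)

```text
time_s: 12.35
eef_pos: [505.0, -221.7, 230.3]
ee_rot: [0.0, 0.967, -0.255, 0.0]
force: [0.3, 0.3, -0.1]
grip_width: 0.6
```

```bash
python3 - <<'E'
from plan import *
from rig import cams
show()
for n in ("side",):
    im=cv2.cvtColor(cams.capture(n),cv2.COLOR_RGB2BGR)
    c=im[140:300,180:380] if n=='side' else im[130:280,260:460]
    cv2.imwrite(f"pics/{n}6c.png",cv2.resize(c,None,fx=3.7,fy=3.7,interpolation=cv2.INTER_CUBIC))
E
```

```text
t 12.35 p [ 505.  -221.7  230.3] psi -29.51 z [ 0. -0. -1.] F [ 0.3  0.3 -0.1] gw 0.6 j [-0.63  0.37  1.42 -0.    1.35 -0.11]
```

View pics/side6c.png

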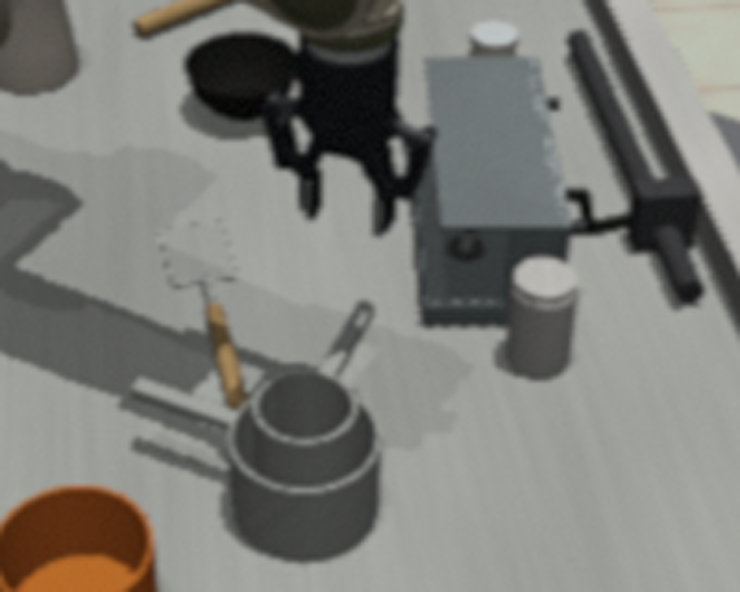

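```bash
cat > box.py <<'E'
from plan import *
C=np.array([674.8,34.2]);YAW=-.1063
def bw(L):
    c,s=np.cos(YAW),np.sin(YAW);return np.array([C[0]+c*L[0]-s*L[1],C[1]+s*L[0]+c*L[1],L[2]])
def wb(P):
    c,s=np.cos(YAW),np.sin(YAW);d=P[:2]-C;return np.array([c*d[0]+s*d[1],-s*d[0]+c*d[1],P[2]])
def lean(deg):
    a=np.radians(deg);z=np.array([np.cos(a),0,-np.sin(a)]);x=np.array([0,-1.,0]);y=np.cross(z,x)
    return R.from_euler('z',YAW)*R.from_matrix(np.c_[x,y,z])
E
python3 - <<'E'
from box import *
from fit import T,S
j=onz('top',T(100,101)[1],120);print('jar top view box',wb(j), 'side', wb(onz('side',S(420,33)[1],120)))
s,p,r=show()
q=down(np.degrees(YAW)-90)
rot(r,q,8)
P1=bw([-160,112,170]);print(P1);tr(p,q,P1,9)
L=lean(40);rot(q,L,7)
P2=bw([-81,112,111.4]);print('P2',P2);tr(P1,L,P2,4)
E
```

```text
jar top view box [ 22.1 185.7 120. ] side [ 26.3 185.6 120. ]
t 12.4 p [ 506.4 -222.7  235.4] psi -29.5 z [ 0. -0. -1.] F [0.2 0.5 5.5] gw 0.597 j [-0.6  0.4  1.4 -0.   1.4 -0.1]
turn/row [-0.  -0.   0.2] rows 8 deg/row 8.323782759621729
[527.6 162.5 170. ]
shift/row [-0.1  0.   0. ] rows 9 mm/row 43.478691996174774
turn/row [0.2 0.  0. ] rows 7 deg/row 7.142857142857145
P2 [606.1 154.2 111.4]
shift/row [-0. -0.  0.] rows 4 mm/row 24.5903436332232
```

```bash
python3 - <<'E'
from box import *
s,p,r=show()
q=down(np.degrees(YAW)-90)
p=np.array([505,-221.9,232])
rot(r,q,8)
P1=bw([-160,112,170]);tr(p,q,P1,10)
L=lean(40);rot(q,L,7)
P2=bw([-81,112,111.4]);tr(P1,L,P2,4)
E
```

```text
t 12.4 p [ 506.4 -222.7  235.4] psi -29.5 z [ 0.007 -0.005 -1.   ] F [0.2 0.5 5.5] gw 0.597 j [-0.63  0.37  1.41 -0.    1.35 -0.11]
turn/row [-0.0007 -0.0013  0.185 ] rows 8 deg/row 8.323782759621729
shift/row [-0.0513  0.0024  0.0083] rows 10 mm/row 39.00656062444867
turn/row [0.1587 0.     0.    ] rows 7 deg/row 7.142857142857145
shift/row [-0.     -0.002   0.0327] rows 4 mm/row 24.5903436332232
```

Emit:
play_rows(
  steps=[
    [[0, 0, 0], [0, 0, 0.185]],
    [[0, 0, 0], [0, 0, 0.185]],
    [[0, 0, 0], [0, 0, 0.185]],
    [[0, 0, 0], [0, 0, 0.185]],
    [[0, 0, 0], [0, 0, 0.185]],
    [[0, 0, 0], [0, 0, 0.185]],
    [[0, 0, 0], [0, 0, 0.185]],
    [[0, 0, 0], [0, 0, 0.185]],
    [[-0.0513, 0.0024, 0.0083], [0, 0, 0]],
    [[-0.0513, 0.0024, 0.0083], [0, 0, 0]],
    [[-0.0513, 0.0024, 0.0083], [0, 0, 0]],
    [[-0.0513, 0.0024, 0.0083], [0, 0, 0]],
    [[-0.0513, 0.0024, 0.0083], [0, 0, 0]],
    [[-0.0513, 0.0024, 0.0083], [0, 0, 0]],
    [[-0.0513, 0.0024, 0.0083], [0, 0, 0]],
    [[-0.0513, 0.0024, 0.0083], [0, 0, 0]],
    [[-0.0513, 0.0024, 0.0083], [0, 0, 0]],
    [[-0.0513, 0.0024, 0.0083], [0, 0, 0]],
  ],
  grip=1,
  squeeze=40,
)

```text
time_s: 14.2
eef_pos: [528.2, 164.3, 166.4]
ee_rot: [0.0, -0.668, 0.744, -0.0]
force: [0.6, -0.4, -0.3]
grip_width: 0.001
```

Emit:
play_rows(
  steps=[
    [[0, 0, 0], [0.1587, 0, 0]],
    [[0, 0, 0], [0.1587, 0, 0]],
    [[0, 0, 0], [0.1587, 0, 0]],
    [[0, 0, 0], [0.1587, 0, 0]],
    [[0, 0, 0], [0.1587, 0, 0]],
    [[0, 0, 0], [0.1587, 0, 0]],
    [[0, 0, 0], [0.1587, 0, 0]],
    [[0, 0, 0], [0, 0, 0]],
  ],
)

```text
time_s: 15.0
eef_pos: [533.2, 140.3, 169.3]
ee_rot: [0.234, -0.622, 0.691, -0.284]
force: [0.8, -0.8, -0.7]
grip_width: -0.005
```

```bash
python3 - <<'E'
from box import *
from rig import cams
s,p,r=show()
print('box',wb(p),'axis err deg',np.degrees((lean(40).inv()*r).magnitude()))
L=lean(40);tr(p,r,bw([-81,112,111.4]),4)
for n in ("side","top"):
    im=cv2.cvtColor(cams.capture(n),cv2.COLOR_RGB2BGR)
    c=im[110:260,200:400] if n=='side' else im[90:240,160:360]
    cv2.imwrite(f"pics/{n}7c.png",cv2.resize(c,None,fx=4,fy=4,interpolation=cv2.INTER_CUBIC))
E
```

```text
t 15.0 p [533.2 140.3 169.3] psi -96.66 z [ 0.677 -0.102 -0.729] F [ 0.8 -0.8 -0.7] gw -0.005 j [ 0.13  0.21  2.03 -0.85  0.26  2.57]
box [-152.0213   90.5086  169.2926] axis err deg 7.049263778893371
shift/row [-0.008  -0.0042  0.0301] rows 4 mm/row 23.528515625066362
```

View pics/side7c.png

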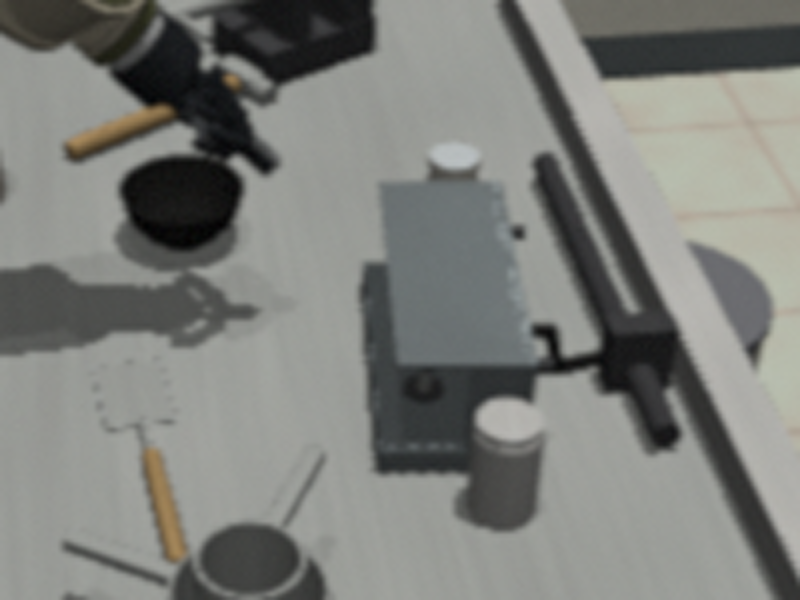

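View pics/top7c.png

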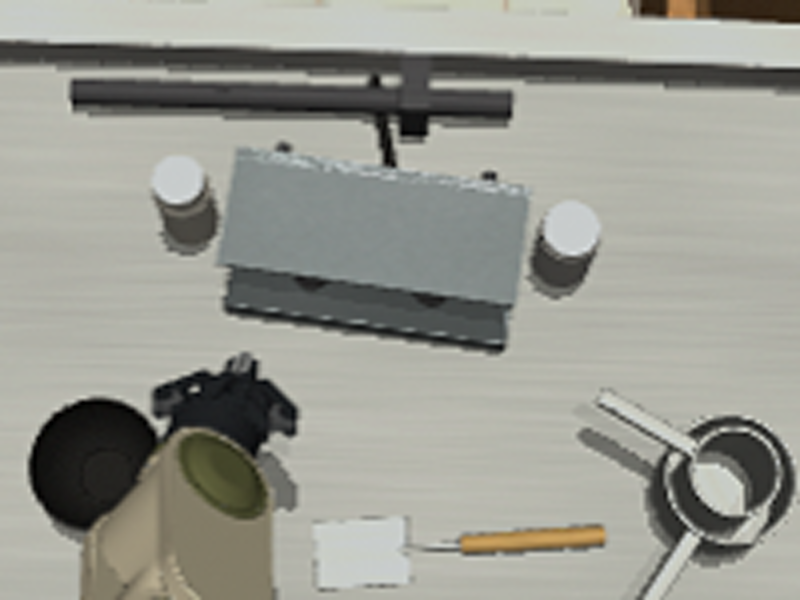

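```bash
cat > kin.py <<'E'
from box import *
D=[((126.7,-509.4,231.2),(.3134,1.4984)),((439.8,112.3,250.5),(.14,1.67)),((471.6,85.1,78.8),(.40,1.81)),((473.3,85.1,126.2),(.33,1.77)),((504.7,-223.3,225),(.38,1.42)),((504.9,-220.9,94.3),(.51,1.59))]
def f(x):
    a,b,de,d,rc,off=x;o=[]
    for P,(j2,j3) in D:
        r=np.sqrt(P[0]**2+P[1]**2-off**2)
        o+=[rc+a*np.sin(j2)+b*np.sin(j2+j3+de)-r,d+a*np.cos(j2)+b*np.cos(j2+j3+de)-P[2]]
    return np.array(o)
q=least_squares(f,[400,400,0,0,0,118],x_scale=[100,100,.1,100,50,10],bounds=([100,100,-.6,-400,-100,100],[900,900,.6,500,100,130]))
if __name__=='__main__': print(q.x,np.abs(q.fun).max())
E
python3 kin.py; python3 - <<'E'
from rig import ctrl
s=ctrl.sense();print(list(s['joints']),list(s['eef_pos']),list(s['ee_rot']))
E
```

```text
[435.217  405.293    0.0848 -52.6824  -4.4998 107.7073] 1.6462377513983029
[np.float64(0.13600043690059016), np.float64(0.20768291680761203), np.float64(2.0237914728032087), np.float64(-0.838326014691707), np.float64(0.2603516587040607), np.float64(2.5603176517287296)] [np.float64(534.0341724105837), np.float64(141.14448053654587), np.float64(169.96295457099856)] [np.float64(0.23472748996368673), np.float64(-0.6215203241337998), np.float64(0.6914889650870758), np.float64(-0.2836520814426866)]
```

```bash
cat >> kin.py <<'E'
a,b,de,d,rc,off=q.x; LT=250
def j5at(Lb,deg,yaw=0):
    t=np.radians(deg);v=R.from_euler('z',YAW+np.radians(yaw)).apply([np.cos(t),0,-np.sin(t)])
    w=bw(Lb)-LT*v
    rr=np.hypot(w[0],w[1]);r=np.sqrt(rr**2-off**2)-rc;h=w[2]-(d+LT)
    j1=np.arctan2(w[1],w[0])-np.arcsin(off/rr)
    D=np.hypot(r,h)
    c3=(D*D-a*a-b*b)/(2*a*b); 
    if abs(c3)>1: return None
    be=np.arccos(c3); j2=np.arctan2(r,h)-np.arctan2(b*np.sin(be),a+b*np.cos(be)); j3=be-de
    A=j2+j3; ax=R.from_euler('z',j1).apply([np.sin(A),0,np.cos(A)])
    return np.round([j1,j2,j3,np.arccos(ax@v)],2)
E
python3 - <<'E'
from kin import *
for deg in (40,45,50,60,75,90):
    for L in ([-160,112,170],[-81,112,111],[-20,112,60],[-20,60,60],[-20,0,60],[-20,-70,60]): print(deg,L,j5at(L,deg))
E
```

```text
40 [-160, 112, 170] [0.21 0.21 2.08 0.24]
40 [-81, 112, 111] [0.16 0.45 1.93 0.22]
40 [-20, 112, 60] [0.12 0.64 1.79 0.23]
40 [-20, 60, 60] [0.02 0.61 1.85 0.21]
40 [-20, 0, 60] [-0.11  0.58  1.9   0.21]
40 [-20, -70, 60] [-0.27  0.57  1.93  0.25]
45 [-160, 112, 170] [0.2  0.21 2.03 0.26]
45 [-81, 112, 111] [0.15 0.44 1.89 0.18]
45 [-20, 112, 60] [0.12 0.63 1.74 0.16]
45 [-20, 60, 60] [0.01 0.6  1.8  0.09]
45 [-20, 0, 60] [-0.11  0.57  1.85  0.07]
45 [-20, -70, 60] [-0.26  0.55  1.88  0.13]
50 [-160, 112, 170] [0.19 0.21 1.98 0.33]
50 [-81, 112, 111] [0.14 0.44 1.84 0.24]
50 [-20, 112, 60] [0.11 0.62 1.7  0.2 ]
50 [-20, 60, 60] [0.01 0.59 1.75 0.13]
50 [-20, 0, 60] [-0.11  0.57  1.8   0.07]
50 [-20, -70, 60] [-0.26  0.55  1.83  0.12]
60 [-160, 112, 170] [0.16 0.23 1.87 0.55]
60 [-81, 112, 111] [0.12 0.46 1.73 0.46]
60 [-20, 112, 60] [0.1  0.64 1.58 0.42]
60 [-20, 60, 60] [0.   0.61 1.64 0.38]
60 [-20, 0, 60] [-0.11  0.58  1.69  0.35]
60 [-20, -70, 60] [-0.25  0.56  1.72  0.35]
75 [-160, 112, 170] [0.13 0.31 1.69 0.89]
75 [-81, 112, 111] [0.1  0.53 1.53 0.82]
75 [-20, 112, 60] [0.08 0.7  1.38 0.8 ]
75 [-20, 60, 60] [-0.01  0.67  1.44  0.77]
75 [-20, 0, 60] [-0.11  0.65  1.48  0.75]
75 [-20, -70, 60] [-0.23  0.63  1.51  0.74]
90 [-160, 112, 170] [0.1  0.43 1.5  1.21]
90 [-81, 112, 111] [0.08 0.64 1.32 1.18]
90 [-20, 112, 60] [0.06 0.82 1.14 1.18]
90 [-20, 60, 60] [-0.02  0.79  1.2   1.16]
90 [-20, 0, 60] [-0.11  0.76  1.25  1.13]
90 [-20, -70, 60] [-0.22  0.75  1.28  1.12]
```

```bash
python3 - <<'E'
from kin import *
for deg in (48,52):
  for yaw in (20,27):
    for L in ([-150,90,170],[-70,100,115],[-20,115,60],[-20,66,60],[-20,0,60],[-20,-55,60]): print(deg,yaw,L,j5at(L,deg,yaw))
# roof clearance: 3D finger box 29x22, roof edge line x=-52 z=118 (box)
for deg in(45,48,50,52):
  for yaw in(20,25):
    t,ps=np.radians(deg),np.radians(yaw)
    zt=np.array([np.cos(t)*np.cos(ps),np.cos(t)*np.sin(ps),-np.sin(t)]);xt=np.array([np.sin(ps),-np.cos(ps),0]);yt=np.cross(zt,xt)
    for tip in ([-20,0,58],[-17,0,58],[-17,0,55]):
      tip=np.array(tip,float);best=[]
      for y in np.linspace(-60,60,241):
        dlt=np.array([-52,y,118])-tip; best.append((-(dlt@zt),dlt@xt,-(dlt@yt)))
      b=np.array(best);m=np.abs(b[:,1])<16;m2=np.abs(b[:,1])<38
      print(deg,yaw,tip,'perp min over finger',b[m][:,2].min().round(1),'axial max over body width',b[m2][:,0].max().round(1))
E
```

```text
48 20 [-150, 90, 170] [-0.02  0.17  2.05  0.27]
48 20 [-70, 100, 115] [-0.02  0.42  1.88  0.21]
48 20 [-20, 115, 60] [0.01 0.61 1.75 0.17]
48 20 [-20, 66, 60] [-0.09  0.59  1.79  0.23]
48 20 [-20, 0, 60] [-0.23  0.57  1.82  0.32]
48 20 [-20, -55, 60] [-0.34  0.56  1.83  0.39]
48 27 [-150, 90, 170] [-0.07  0.17  2.04  0.37]
48 27 [-70, 100, 115] [-0.06  0.42  1.87  0.32]
48 27 [-20, 115, 60] [-0.03  0.61  1.74  0.28]
48 27 [-20, 66, 60] [-0.13  0.59  1.78  0.34]
48 27 [-20, 0, 60] [-0.26  0.58  1.8   0.42]
48 27 [-20, -55, 60] [-0.37  0.58  1.8   0.5 ]
52 20 [-150, 90, 170] [-0.01  0.18  2.    0.35]
52 20 [-70, 100, 115] [-0.01  0.42  1.83  0.28]
52 20 [-20, 115, 60] [0.01 0.61 1.7  0.23]
52 20 [-20, 66, 60] [-0.08  0.59  1.74  0.26]
52 20 [-20, 0, 60] [-0.22  0.57  1.78  0.33]
52 20 [-20, -55, 60] [-0.33  0.56  1.79  0.4 ]
52 27 [-150, 90, 170] [-0.06  0.18  2.    0.43]
52 27 [-70, 100, 115] [-0.05  0.43  1.83  0.36]
52 27 [-20, 115, 60] [-0.02  0.61  1.7   0.31]
52 27 [-20, 66, 60] [-0.12  0.59  1.73  0.36]
52 27 [-20, 0, 60] [-0.25  0.58  1.76  0.43]
52 27 [-20, -55, 60] [-0.36  0.
[... 1219 characters left out ...]
.   0.  58.] perp min over finger 5.8 axial max over body width 80.0
50 25 [-17.   0.  58.] perp min over finger 3.4 axial max over body width 82.1
50 25 [-17.   0.  55.] perp min over finger 5.4 axial max over body width 84.4
52 20 [-20.   0.  58.] perp min over finger 5.6 axial max over body width 76.7
52 20 [-17.   0.  58.] perp min over finger 3.1 axial max over body width 78.7
52 20 [-17.   0.  55.] perp min over finger 4.9 axial max over body width 81.1
52 25 [-20.   0.  58.] perp min over finger 3.3 axial max over body width 79.8
52 25 [-17.   0.  58.] perp min over finger 0.8 axial max over body width 81.9
52 25 [-17.   0.  55.] perp min over finger 2.6 axial max over body width 84.3
```

```bash
cat >> kin.py <<'E'
def j45(Lb,deg,yaw=0):
    r=j5at(Lb,deg,yaw)
    if r is None: return None
    t=np.radians(deg);v=R.from_euler('z',YAW+np.radians(yaw)).apply([np.cos(t),0,-np.sin(t)])
    A=r[1]+r[2];R1=R.from_euler('z',r[0]);e=R1.apply([np.cos(A),0,-np.sin(A)]);y=R1.apply([0,1,0])
    return np.round([*r,np.arctan2(v@y,v@e)%(2*np.pi)],2)
E
python3 - <<'E'
from kin import *
print('now',j45([-151,91,169],46.8,-2.4))
B=[-151,91,169]
for deg,yaw in ((65,0),(65,20),(55,35),(45,38),(38,30),(32,20),(32,0)): print(deg,yaw,j45(B,deg,yaw))
for deg in (35,30):
  for L in ([-80,112,100],[-20,112,60],[-20,66,60],[-60,0,90],[-20,0,60],[-20,-55,60]): print(deg,L,j45(L,deg))
E
```

```text
now [0.15 0.21 2.01 0.28 5.46]
65 0 [0.1  0.25 1.82 0.65 6.14]
65 20 [0.02 0.23 1.84 0.65 0.15]
55 35 [-0.09  0.2   1.95  0.56  0.65]
45 38 [-0.16  0.19  2.05  0.54  1.12]
38 30 [-0.13  0.18  2.15  0.43  1.61]
32 20 [-0.06  0.19  2.22  0.36  2.35]
32 0 [0.17 0.23 2.16 0.34 3.92]
35 [-80, 112, 100] [0.16 0.49 1.97 0.35 3.85]
35 [-20, 112, 60] [0.13 0.65 1.83 0.34 3.75]
35 [-20, 66, 60] [0.03 0.63 1.88 0.34 3.48]
35 [-60, 0, 90] [-0.11  0.48  2.05  0.34  3.13]
35 [-20, 0, 60] [-0.11  0.6   1.94  0.36  3.13]
35 [-20, -55, 60] [-0.24  0.59  1.97  0.38  2.85]
30 [-80, 112, 100] [0.17 0.52 2.01 0.48 3.68]
30 [-20, 112, 60] [0.14 0.68 1.86 0.47 3.62]
30 [-20, 66, 60] [0.04 0.65 1.91 0.48 3.42]
30 [-60, 0, 90] [-0.11  0.51  2.08  0.5   3.13]
30 [-20, 0, 60] [-0.11  0.63  1.97  0.51  3.13]
30 [-20, -55, 60] [-0.24  0.62  2.    0.53  2.91]
```

```bash
cat >> kin.py <<'E'
def ori(deg,yaw): return R.from_euler('z',np.radians(yaw))*lean(deg)
E
python3 - <<'E'
from kin import *
s,p,r=show()
c=r
for (d_,y_),n in (((65,10),4),((55,35),4),((45,38),2),((38,30),2),((32,18),3),((33,0),3)):
    t=ori(d_,y_);print(d_,y_);rot(c,t,n);c=t
E
```

```text
t 15.1 p [534.  141.1 170. ] psi -96.73 z [ 0.677 -0.101 -0.729] F [ 1.3 -0.2  0.3] gw -0.002 j [ 0.14  0.21  2.02 -0.84  0.26  2.56]
65 10
turn/row [-0.0999 -0.0407 -0.0442] rows 4 deg/row 5.244583777883752
55 35
turn/row [ 0.0547 -0.0695 -0.1204] rows 4 deg/row 6.724059390889702
45 38
turn/row [ 0.1111 -0.0215 -0.0256] rows 2 deg/row 5.219605853023475
38 30
turn/row [0.0777 0.0666 0.0589] rows 2 deg/row 5.313199310293702
32 18
turn/row [0.0443 0.0728 0.051 ] rows 3 deg/row 4.470499412321076
33 0
turn/row [-0.0073  0.1125  0.0716] rows 3 deg/row 6.0091759624316365
```

Emit:
play_rows(
  steps=[
    [[0, 0, 0], [-0.1, -0.0407, -0.0442]],
    [[0, 0, 0], [-0.1, -0.0407, -0.0442]],
    [[0, 0, 0], [-0.1, -0.0407, -0.0442]],
    [[0, 0, 0], [-0.1, -0.0407, -0.0442]],
    [[0, 0, 0], [0.0547, -0.0695, -0.1204]],
    [[0, 0, 0], [0.0547, -0.0695, -0.1204]],
    [[0, 0, 0], [0.0547, -0.0695, -0.1204]],
    [[0, 0, 0], [0.0547, -0.0695, -0.1204]],
  ],
)

```text
time_s: 15.9
eef_pos: [533.2, 139.0, 168.3]
ee_rot: [-0.24, 0.773, -0.555, 0.194]
force: [0.1, 0.4, -0.1]
grip_width: -0.002
```

```bash
python3 - <<'E'
from kin import *
s,p,r=show();print(wb(p))
c=r
for (d_,y_),n in (((45,38),3),((38,30),3),((32,18),5),((33,0),5)):
    t=ori(d_,y_);print(d_,y_);rot(c,t,n);c=t
E
```

```text
t 15.9 p [533.2 139.  168.3] psi -71.98 z [ 0.566  0.155 -0.81 ] F [ 0.1  0.4 -0.1] gw -0.002 j [-0.04  0.18  1.99  0.47  0.4   0.82]
[-151.9212   89.1468  168.3009]
45 38
turn/row [ 0.0689 -0.078  -0.0688] rows 3 deg/row 5.61537122542758
38 30
turn/row [0.0518 0.0444 0.0393] rows 3 deg/row 3.5421328735291344
32 18
turn/row [0.0266 0.0437 0.0306] rows 5 deg/row 2.6822996473926457
33 0
turn/row [-0.0044  0.0675  0.043 ] rows 5 deg/row 3.605505577458982
```

Emit:
play_rows(
  steps=[
    [[0, 0, 0], [0.0689, -0.078, -0.0688]],
    [[0, 0, 0], [0.0689, -0.078, -0.0688]],
    [[0, 0, 0], [0.0689, -0.078, -0.0688]],
    [[0, 0, 0], [0.0518, 0.0444, 0.0393]],
    [[0, 0, 0], [0.0518, 0.0444, 0.0393]],
    [[0, 0, 0], [0.0518, 0.0444, 0.0393]],
    [[0, 0, 0], [0.0266, 0.0437, 0.0306]],
    [[0, 0, 0], [0.0266, 0.0437, 0.0306]],
    [[0, 0, 0], [0.0266, 0.0437, 0.0306]],
    [[0, 0, 0], [0.0266, 0.0437, 0.0306]],
    [[0, 0, 0], [0.0266, 0.0437, 0.0306]],
  ],
)

```text
time_s: 17.0
eef_pos: [532.4, 139.5, 167.1]
ee_rot: [-0.338, 0.681, -0.575, 0.302]
force: [-0.2, 0.7, -0.2]
grip_width: 0.004
```

```bash
python3 - <<'E'
from kin import *
s,p,r=show();print(wb(p))
rot(r,ori(33,0),6)
E
```

```text
t 17.0 p [532.4 139.5 167.1] psi -80.98 z [ 0.8    0.114 -0.589] F [-0.2  0.7 -0.2] gw 0.004 j [-0.02  0.19  2.2   2.51  0.22 -1.07]
[-152.7946   89.6402  167.1445]
turn/row [0.0107 0.0435 0.0356] rows 6 deg/row 2.5723413449666084
```

Emit:
play_rows(
  steps=[
    [[0, 0, 0], [0.0107, 0.0435, 0.0356]],
    [[0, 0, 0], [0.0107, 0.0435, 0.0356]],
    [[0, 0, 0], [0.0107, 0.0435, 0.0356]],
    [[0, 0, 0], [0.0107, 0.0435, 0.0356]],
    [[0, 0, 0], [0.0107, 0.0435, 0.0356]],
    [[0, 0, 0], [0.0107, 0.0435, 0.0356]],
    [[0, 0, 0], [0, 0, 0]],
  ],
)

```text
time_s: 17.7
eef_pos: [532.5, 140.2, 167.2]
ee_rot: [0.322, -0.598, 0.645, -0.349]
force: [1.0, 0.2, 0.7]
grip_width: 0.0
```

```bash
python3 - <<'E'
from kin import *
s,p,r=show();print(wb(p))
rot(r,ori(33,0),2)
P2=bw([-20-65*np.cos(np.radians(33)),112,60+65*np.sin(np.radians(33))]);print(wb(P2))
tr(p,ori(33,0),P2,5)
tr(P2,ori(33,0),bw([-20,112,60]),5)
E
```

```text
t 17.7 p [532.5 140.2 167.2] psi -94.4 z [ 0.833 -0.066 -0.549] F [1.  0.2 0.7] gw 0.0 j [ 0.12  0.23  2.18  3.75  0.3  -2.05]
[-152.7381   90.2841  167.2208]
turn/row [0.003  0.0148 0.0117] rows 2 deg/row 0.8593370841242199
[-74.5136 112.      95.4015]
shift/row [-0.0058  0.0047  0.0279] rows 5 mm/row 21.678252764045702
shift/row [-0.      0.      0.0173] rows 5 mm/row 12.999999999999996
```

Emit:
play_rows(
  steps=[
    [[-0.0058, 0.0047, 0.0279], [0.003, 0.0148, 0.0117]],
    [[-0.0058, 0.0047, 0.0279], [0, 0, 0]],
    [[-0.0058, 0.0047, 0.0279], [0, 0, 0]],
    [[-0.0058, 0.0047, 0.0279], [0, 0, 0]],
    [[-0.0058, 0.0047, 0.0279], [0, 0, 0]],
    [[0, 0, 0], [0, 0, 0]],
  ],
)

```text
time_s: 18.3
eef_pos: [612.5, 154.2, 93.3]
ee_rot: [0.32, -0.594, 0.649, -0.352]
force: [0.4, -0.3, 0.1]
grip_width: 0.001
```

```bash
python3 - <<'E'
from kin import *
from rig import cams
s,p,r=show();print(wb(p))
tr(p,r,bw([-20,112,60]),5)
for n in ("side","top"):
    im=cv2.cvtColor(cams.capture(n),cv2.COLOR_RGB2BGR)
    c=im[110:260,200:400] if n=='side' else im[90:240,160:360]
    cv2.imwrite(f"pics/{n}8c.png",cv2.resize(c,None,fx=4,fy=4,interpolation=cv2.INTER_CUBIC))
E
```

```text
t 18.3 p [612.5 154.2  93.3] psi -95.18 z [ 0.833 -0.077 -0.548] F [ 0.4 -0.3  0.1] gw 0.001 j [ 0.14  0.53  1.99  3.65  0.41 -1.92]
[-74.6782 112.6835  93.324 ]
shift/row [ 0.0004 -0.0006  0.0171] rows 5 mm/row 12.807282219363874
```

View pics/side8c.png

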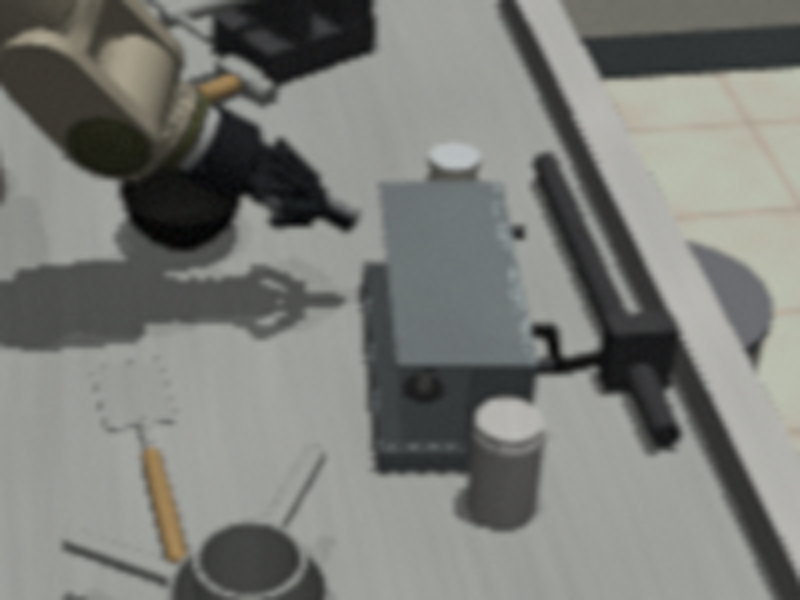

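View pics/top8c.png

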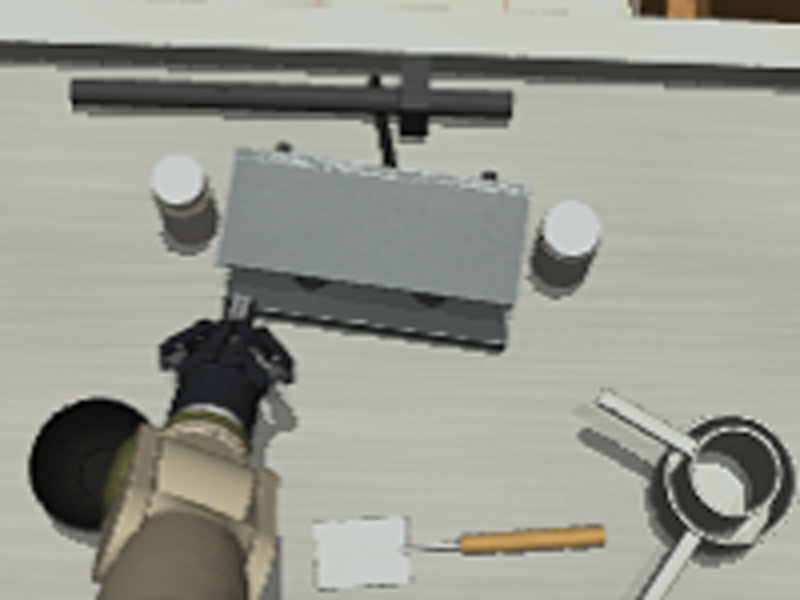

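Emit:
play_rows(
  steps=[
    [[0.0004, -0.0006, 0.0171], [0, 0, 0]],
    [[0.0004, -0.0006, 0.0171], [0, 0, 0]],
    [[0.0004, -0.0006, 0.0171], [0, 0, 0]],
    [[0.0004, -0.0006, 0.0171], [0, 0, 0]],
    [[0.0004, -0.0006, 0.0171], [0, 0, 0]],
    [[0, 0, 0], [0, 0, 0]],
  ],
)

```text
time_s: 19.0
eef_pos: [666.8, 147.4, 60.1]
ee_rot: [0.32, -0.594, 0.649, -0.352]
force: [-0.2, 0.1, 0.1]
grip_width: 0.001
```

```bash
python3 - <<'E'
from kin import *
s,p,r=show();print(wb(p))
tr(p,r,bw([-20,92,60]),10)
E
```

```text
t 19.0 p [666.8 147.4  60.1] psi -95.21 z [ 0.833 -0.077 -0.548] F [-0.2  0.1  0.1] gw 0.001 j [ 0.11  0.67  1.86  3.59  0.4  -1.88]
[-20.01   111.6907  60.1204]
shift/row [ 0.0026  0.     -0.    ] rows 10 mm/row 1.9691056215284692
```

Emit:
play_rows(
  steps=[
    [[0.003, 0, 0], [0, 0, 0]],
    [[0.003, 0, 0], [0, 0, 0]],
    [[0.003, 0, 0], [0, 0, 0]],
    [[0.003, 0, 0], [0, 0, 0]],
  ],
)

```text
time_s: 19.4
eef_pos: [664.8, 138.8, 61.4]
ee_rot: [0.32, -0.594, 0.649, -0.352]
force: [-0.2, 0.5, 0.2]
grip_width: -0.001
```

Emit:
play_rows(
  steps=[
    [[0.003, 0, 0], [0, 0, 0]],
    [[0.003, 0, 0], [0, 0, 0]],
  ],
)

```text
time_s: 19.6
eef_pos: [664.5, 134.2, 61.3]
ee_rot: [0.32, -0.594, 0.649, -0.352]
force: [0.4, -0.3, 0.7]
grip_width: -0.003
```

Emit:
play_rows(
  steps=[
    [[0.003, 0, 0], [0, 0, 0]],
    [[0.003, 0, 0], [0, 0, 0]],
  ],
)

```text
time_s: 19.8
eef_pos: [664.1, 129.8, 61.2]
ee_rot: [0.32, -0.594, 0.649, -0.352]
force: [-0.6, -0.1, 0.8]
grip_width: -0.001
```

Emit:
play_rows(
  steps=[
    [[0.003, 0, 0], [0, 0, 0]],
    [[0.003, 0, 0], [0, 0, 0]],
  ],
)

```text
time_s: 20.0
eef_pos: [663.7, 125.3, 61.2]
ee_rot: [0.32, -0.594, 0.649, -0.352]
force: [-0.2, -1.0, 0.1]
grip_width: 0.001
```

Emit:
play_rows(
  steps=[
    [[0.003, 0, 0], [0, 0, 0]],
    [[0.003, 0, 0], [0, 0, 0]],
  ],
)

```text
time_s: 20.2
eef_pos: [663.3, 120.8, 61.2]
ee_rot: [0.32, -0.594, 0.649, -0.352]
force: [0.3, 0.1, -0.3]
grip_width: 0.004
```

```bash
python3 - <<'E'
from kin import *
s,p,r=show();print(wb(p),s['wrist_torque'])
E
```

```text
t 20.2 p [663.3 120.8  61.2] psi -95.17 z [ 0.833 -0.076 -0.548] F [ 0.3  0.1 -0.3] gw 0.004 j [ 0.05  0.65  1.89  3.45  0.4  -1.78]
[-20.608   84.8984  61.1873] [ 0.0025  0.4165 -0.0541]
```

Emit:
play_rows(
  steps=[
    [[0.003, 0, 0], [0, 0, 0]],
    [[0.003, 0, 0], [0, 0, 0]],
  ],
)

```text
time_s: 20.4
eef_pos: [662.9, 116.3, 61.2]
ee_rot: [0.32, -0.594, 0.649, -0.352]
force: [-0.2, -0.6, -0.3]
grip_width: -0.003
```

Emit:
play_rows(
  steps=[
    [[0.003, 0, 0], [0, 0, 0]],
    [[0.003, 0, 0], [0, 0, 0]],
  ],
)

```text
time_s: 20.6
eef_pos: [662.5, 111.8, 61.2]
ee_rot: [0.32, -0.594, 0.649, -0.352]
force: [0.3, 0.5, -0.8]
grip_width: -0.002
```

Emit:
play_rows(
  steps=[
    [[0.0027, 0, 0], [0, 0, 0]],
    [[0.0027, 0, 0], [0, 0, 0]],
  ],
)

```text
time_s: 20.8
eef_pos: [662.1, 107.8, 61.2]
ee_rot: [0.32, -0.594, 0.649, -0.352]
force: [0.1, 0.6, -0.3]
grip_width: -0.003
```

Emit:
play_rows(
  steps=[
    [[0.002, 0, 0], [0, 0, 0]],
    [[0.002, 0, 0], [0, 0, 0]],
  ],
)

```text
time_s: 21.0
eef_pos: [661.9, 104.9, 61.2]
ee_rot: [0.32, -0.594, 0.649, -0.352]
force: [-0.1, -0.5, 0.3]
grip_width: 0.002
```

Emit:
play_rows(
  steps=[
    [[0.002, 0, 0], [0, 0, 0]],
    [[0.001, 0, 0], [0, 0, 0]],
  ],
)

```text
time_s: 21.2
eef_pos: [661.7, 102.6, 61.2]
ee_rot: [0.32, -0.594, 0.649, -0.352]
force: [0.1, -0.0, 0.7]
grip_width: -0.0
```

Emit:
play_rows(
  steps=[
    [[0.0015, 0, 0], [0, 0, 0]],
    [[0.001, 0, 0], [0, 0, 0]],
  ],
)

```text
time_s: 21.4
eef_pos: [661.5, 100.8, 61.2]
ee_rot: [0.32, -0.594, 0.649, -0.352]
force: [0.4, -0.2, -0.8]
grip_width: 0.001
```

```bash
python3 - <<'E'
from kin import *
s,p,r=show();print(wb(p),s['wrist_torque'])
E
```

```text
t 21.4 p [661.5 100.8  61.2] psi -95.16 z [ 0.833 -0.076 -0.548] F [ 0.4 -0.2 -0.8] gw 0.001 j [ 0.01  0.64  1.91  3.35  0.41 -1.71]
[-20.2964  64.8604  61.2202] [0.0505 0.3861 0.016 ]
```

Emit:
play_rows(
  steps=[
    [[0.0015, 0, 0], [0, 0, 0]],
    [[0.0015, 0, 0], [0, 0, 0]],
  ],
)

```text
time_s: 21.6
eef_pos: [661.3, 98.6, 61.3]
ee_rot: [0.32, -0.594, 0.649, -0.352]
force: [0.1, 0.1, 0.7]
grip_width: 0.002
```

Emit:
play_rows(
  steps=[
    [[0.0015, 0, 0], [0, 0, 0]],
    [[0.0015, 0, 0], [0, 0, 0]],
  ],
)

```text
time_s: 21.8
eef_pos: [661.1, 96.3, 61.2]
ee_rot: [0.32, -0.594, 0.649, -0.352]
force: [0.1, 0.8, -0.1]
grip_width: -0.003
```

Emit:
play_rows(
  steps=[
    [[0.0015, 0, 0], [0, 0, 0]],
    [[0.0015, 0, 0], [0, 0, 0]],
  ],
)

```text
time_s: 22.0
eef_pos: [660.8, 95.1, 61.3]
ee_rot: [0.32, -0.595, 0.648, -0.351]
force: [-0.1, 10.4, 1.5]
grip_width: 0.0
```

Emit:
play_rows(
  steps=[
    [[-0.006, 0, 0], [0, 0, 0]],
    [[-0.008, 0, 0], [0, 0, 0]],
    [[0, 0, -0.02], [0, 0, 0]],
    [[0, 0, -0.03], [0, 0, 0]],
    [[0, 0, -0.03], [0, 0, 0]],
    [[0, 0, -0.02], [0, 0, 0]],
    [[0, 0, 0], [0, 0, 0]],
  ],
)

```text
time_s: 22.7
eef_pos: [598.7, 110.9, 103.2]
ee_rot: [0.32, -0.594, 0.649, -0.352]
force: [0.4, 0.2, 1.1]
grip_width: 0.001
```

```bash
python3 - <<'E'
from kin import *
s,p,r=show();print(wb(p),s['wrist_torque'])
P2=bw([-20-70*np.cos(np.radians(33)),0,60+70*np.sin(np.radians(33))])
tr(p,r,P2,5); tr(P2,r,bw([-20,0,61]),5)
E
```

```text
t 22.7 p [598.7 110.9 103.2] psi -95.14 z [ 0.833 -0.076 -0.547] F [0.4 0.2 1.1] gw 0.001 j [ 0.04  0.47  2.07  3.42  0.4  -1.76]
[-83.7713  68.1687 103.1866] [-0.0284  0.4472 -0.0433]
shift/row [0.0182 0.0006 0.0016] rows 5 mm/row 13.708747361635877
shift/row [ 0.0002 -0.0003  0.0185] rows 5 mm/row 13.89208484727601
```

Emit:
play_rows(
  steps=[
    [[0.0182, 0.0006, 0.0016], [0, 0, 0]],
    [[0.0182, 0.0006, 0.0016], [0, 0, 0]],
    [[0.0182, 0.0006, 0.0016], [0, 0, 0]],
    [[0.0182, 0.0006, 0.0016], [0, 0, 0]],
    [[0.0182, 0.0006, 0.0016], [0, 0, 0]],
    [[0, 0, 0], [0, 0, 0]],
    [[0, 0, 0], [0, 0, 0]],
  ],
)

```text
time_s: 23.4
eef_pos: [597.4, 42.0, 97.1]
ee_rot: [0.32, -0.594, 0.649, -0.352]
force: [-0.2, 0.4, -0.3]
grip_width: -0.002
```

```bash
python3 - <<'E'
from kin import *
s,p,r=show();print(wb(p))
tr(p,r,bw([-20,0,61]),5)
E
```

```text
t 23.4 p [597.4  42.   97.1] psi -95.2 z [ 0.833 -0.077 -0.548] F [-0.2  0.4 -0.3] gw -0.002 j [-0.14  0.46  2.12  3.04  0.43 -1.51]
[-77.7985  -0.4665  97.065 ]
shift/row [ 0.0001 -0.0004  0.0182] rows 5 mm/row 13.625819288530442
```

Emit:
play_rows(
  steps=[
    [[0.0001, -0.0004, 0.0182], [0, 0, 0]],
    [[0.0001, -0.0004, 0.0182], [0, 0, 0]],
    [[0.0001, -0.0004, 0.0182], [0, 0, 0]],
    [[0.0001, -0.0004, 0.0182], [0, 0, 0]],
    [[0.0001, -0.0004, 0.0182], [0, 0, 0]],
    [[0, 0, 0], [0, 0, 0]],
  ],
)

```text
time_s: 24.0
eef_pos: [655.4, 37.1, 60.4]
ee_rot: [0.32, -0.594, 0.649, -0.351]
force: [-0.7, 0.3, 0.3]
grip_width: 0.004
```

Emit:
play_rows(
  steps=[
    [[0.003, 0, 0], [0, 0, 0]],
    [[0.003, 0, 0], [0, 0, 0]],
    [[0.003, 0, 0], [0, 0, 0]],
    [[0.003, 0, 0], [0, 0, 0]],
  ],
)

```text
time_s: 24.4
eef_pos: [653.7, 27.2, 61.5]
ee_rot: [0.32, -0.594, 0.649, -0.352]
force: [0.1, -0.4, 0.2]
grip_width: 0.0
```

Emit:
play_rows(
  steps=[
    [[0.003, 0, 0], [0, 0, 0]],
    [[0.003, 0, 0], [0, 0, 0]],
  ],
)

```text
time_s: 24.6
eef_pos: [653.4, 22.7, 61.3]
ee_rot: [0.32, -0.594, 0.649, -0.352]
force: [0.1, 0.3, -0.4]
grip_width: 0.002
```

Emit:
play_rows(
  steps=[
    [[0.002, 0, 0], [0, 0, 0]],
    [[0.002, 0, 0], [0, 0, 0]],
  ],
)

```text
time_s: 24.8
eef_pos: [653.1, 19.8, 61.2]
ee_rot: [0.32, -0.594, 0.649, -0.352]
force: [0.0, -0.9, -0.1]
grip_width: 0.001
```

Emit:
play_rows(
  steps=[
    [[0.002, 0, 0], [0, 0, 0]],
    [[0.002, 0, 0], [0, 0, 0]],
  ],
)

```text
time_s: 25.0
eef_pos: [652.9, 16.9, 61.2]
ee_rot: [0.32, -0.594, 0.649, -0.352]
force: [-0.3, 0.2, -0.0]
grip_width: 0.003
```

Emit:
play_rows(
  steps=[
    [[0.002, 0, 0], [0, 0, 0]],
    [[0.002, 0, 0], [0, 0, 0]],
  ],
)

```text
time_s: 25.2
eef_pos: [652.6, 13.9, 61.2]
ee_rot: [0.32, -0.594, 0.649, -0.352]
force: [-0.6, -0.5, 0.1]
grip_width: 0.001
```

Emit:
play_rows(
  steps=[
    [[0.002, 0, 0], [0, 0, 0]],
    [[0.002, 0, 0], [0, 0, 0]],
  ],
)

```text
time_s: 25.4
eef_pos: [652.3, 10.9, 61.2]
ee_rot: [0.32, -0.594, 0.649, -0.352]
force: [-0.5, 0.0, 0.4]
grip_width: 0.002
```

Emit:
play_rows(
  steps=[
    [[0.002, 0, 0], [0, 0, 0]],
    [[0.002, 0, 0], [0, 0, 0]],
  ],
)

```text
time_s: 25.6
eef_pos: [652.1, 7.9, 61.2]
ee_rot: [0.32, -0.594, 0.649, -0.352]
force: [-0.8, -0.0, 0.1]
grip_width: 0.002
```

Emit:
play_rows(
  steps=[
    [[0.002, 0, 0], [0, 0, 0]],
    [[0.002, 0, 0], [0, 0, 0]],
  ],
)

```text
time_s: 25.8
eef_pos: [651.8, 4.9, 61.2]
ee_rot: [0.32, -0.594, 0.649, -0.352]
force: [-0.7, 0.1, 0.2]
grip_width: 0.001
```

Emit:
play_rows(
  steps=[
    [[0.002, 0, 0], [0, 0, 0]],
    [[0.002, 0, 0], [0, 0, 0]],
  ],
)

```text
time_s: 26.0
eef_pos: [651.5, 1.9, 61.3]
ee_rot: [0.32, -0.594, 0.649, -0.352]
force: [0.4, 0.1, -0.1]
grip_width: 0.0
```

Emit:
play_rows(
  steps=[
    [[0.002, 0, 0], [0, 0, 0]],
    [[0.002, 0, 0], [0, 0, 0]],
  ],
)

```text
time_s: 26.2
eef_pos: [651.2, -1.1, 61.2]
ee_rot: [0.32, -0.594, 0.649, -0.352]
force: [-0.9, -0.1, -0.2]
grip_width: 0.004
```

Emit:
play_rows(
  steps=[
    [[0.002, 0, 0], [0, 0, 0]],
    [[0.002, 0, 0], [0, 0, 0]],
  ],
)

```text
time_s: 26.4
eef_pos: [651.0, -4.1, 61.3]
ee_rot: [0.32, -0.594, 0.649, -0.352]
force: [0.3, 0.2, 0.9]
grip_width: 0.002
```

Emit:
play_rows(
  steps=[
    [[0.002, 0, 0], [0, 0, 0]],
    [[0.002, 0, 0], [0, 0, 0]],
  ],
)

```text
time_s: 26.6
eef_pos: [650.7, -7.0, 61.3]
ee_rot: [0.32, -0.594, 0.649, -0.352]
force: [-0.4, 0.6, -0.2]
grip_width: -0.001
```

Emit:
play_rows(
  steps=[
    [[0.002, 0, 0], [0, 0, 0]],
    [[0.002, 0, 0], [0, 0, 0]],
  ],
)

```text
time_s: 26.8
eef_pos: [650.4, -10.0, 61.2]
ee_rot: [0.32, -0.594, 0.649, -0.352]
force: [0.2, 0.5, 0.6]
grip_width: 0.001
```

Emit:
play_rows(
  steps=[
    [[0.002, 0, 0], [0, 0, 0]],
    [[0.002, 0, 0], [0, 0, 0]],
  ],
)

```text
time_s: 27.0
eef_pos: [650.2, -13.0, 61.3]
ee_rot: [0.32, -0.594, 0.649, -0.352]
force: [0.6, -0.4, 0.0]
grip_width: 0.0
```

Emit:
play_rows(
  steps=[
    [[0.002, 0, 0], [0, 0, 0]],
    [[0.002, 0, 0], [0, 0, 0]],
  ],
)

```text
time_s: 27.2
eef_pos: [649.9, -16.0, 61.3]
ee_rot: [0.32, -0.594, 0.649, -0.352]
force: [-0.8, -0.3, 0.1]
grip_width: 0.003
```

Emit:
play_rows(
  steps=[
    [[0.0015, 0, 0], [0, 0, 0]],
  ],
)

```text
time_s: 27.3
eef_pos: [649.8, -17.2, 61.3]
ee_rot: [0.32, -0.594, 0.649, -0.352]
force: [0.5, -0.3, -0.4]
grip_width: 0.003
```

Emit:
play_rows(
  steps=[
    [[0.001, 0, 0], [0, 0, 0]],
  ],
)

```text
time_s: 27.4
eef_pos: [649.7, -17.9, 61.3]
ee_rot: [0.32, -0.594, 0.649, -0.352]
force: [-0.2, -0.3, 0.1]
grip_width: 0.003
```

Emit:
play_rows(
  steps=[
    [[0.001, 0, 0], [0, 0, 0]],
  ],
)

```text
time_s: 27.5
eef_pos: [649.6, -18.6, 61.2]
ee_rot: [0.32, -0.594, 0.649, -0.352]
force: [-0.6, 0.9, 0.1]
grip_width: 0.005
```

Emit:
play_rows(
  steps=[
    [[0.001, 0, 0], [0, 0, 0]],
    [[0.001, 0, 0], [0, 0, 0]],
  ],
)

```text
time_s: 27.7
eef_pos: [649.5, -20.0, 61.2]
ee_rot: [0.32, -0.594, 0.649, -0.352]
force: [-0.4, 0.1, 0.8]
grip_width: 0.004
```

Emit:
play_rows(
  steps=[
    [[0.001, 0, 0], [0, 0, 0]],
    [[0.001, 0, 0], [0, 0, 0]],
  ],
)

```text
time_s: 27.9
eef_pos: [649.4, -21.6, 61.3]
ee_rot: [0.32, -0.594, 0.649, -0.352]
force: [0.5, 0.2, -0.4]
grip_width: 0.0
```

Emit:
play_rows(
  steps=[
    [[0.001, 0, 0], [0, 0, 0]],
  ],
)

```text
time_s: 28.0
eef_pos: [649.3, -22.3, 61.3]
ee_rot: [0.32, -0.594, 0.649, -0.352]
force: [0.1, -0.7, -0.5]
grip_width: 0.003
```

Emit:
play_rows(
  steps=[
    [[0.001, 0, 0], [0, 0, 0]],
  ],
)

```text
time_s: 28.1
eef_pos: [649.3, -22.8, 61.3]
ee_rot: [0.32, -0.594, 0.649, -0.352]
force: [-0.2, 4.9, 0.0]
grip_width: 0.002
```

```bash
python3 - <<'E'
from kin import *
im=cv2.imread('pics/side1.png')
x0,y0,k=285,180,14
c=cv2.resize(im[y0:y0+40,x0:x0+50],None,fx=k,fy=k,interpolation=cv2.INTER_CUBIC)
c=cv2.convertScaleAbs(c,alpha=2.0)
d=c.copy()
for s,col in((1,(0,0,255)),(-1,(0,255,0))):
    P=[bw([-20,-60,30]),bw([-20,-60+s*22,30+49.3])]
    u=((proj('side',P)+[.7,.7]-[x0,y0])*k).astype(int)
    cv2.line(d,tuple(map(int,u[0])),tuple(map(int,u[1])),col,2);cv2.circle(d,tuple(map(int,u[1])),int(9*.37*k),col,2)
cv2.imwrite('pics/zoomlev.png',cv2.resize(np.hstack([c,d]),(800,320)))
E
```

```text
(no output)
```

View pics/zoomlev.png

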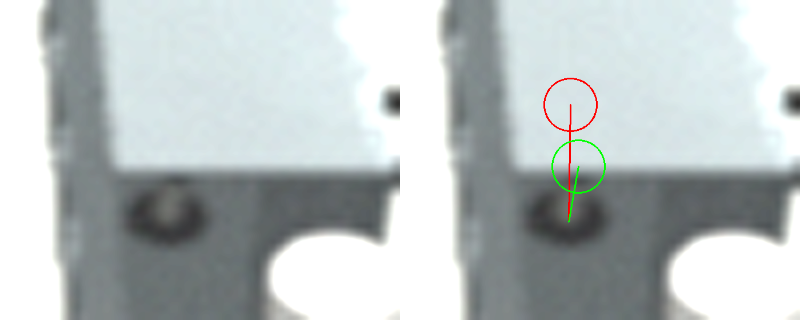

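Emit:
play_rows(
  steps=[
    [[-0.01, 0, 0], [0, 0, 0]],
    [[-0.012, 0, 0], [0, 0, 0]],
    [[0, -0.0026, 0.0039], [0, 0, 0]],
    [[0, -0.0025, 0.0039], [0, 0, 0]],
    [[0, 0, 0], [0, 0, 0]],
  ],
)

```text
time_s: 28.6
eef_pos: [658.3, -7.7, 61.5]
ee_rot: [0.32, -0.594, 0.649, -0.352]
force: [0.2, -0.3, -0.6]
grip_width: 0.0
```

Emit:
play_rows(
  steps=[
    [[0.004, 0, 0], [0, 0, 0]],
    [[0.004, 0, 0], [0, 0, 0]],
    [[0.003, 0, 0], [0, 0, 0]],
    [[0.003, 0, 0], [0, 0, 0]],
  ],
)

```text
time_s: 29.0
eef_pos: [656.7, -18.1, 61.3]
ee_rot: [0.32, -0.594, 0.649, -0.352]
force: [0.1, 0.4, 0.1]
grip_width: -0.0
```

Emit:
play_rows(
  steps=[
    [[0.0025, 0, 0], [0, 0, 0]],
    [[0.0015, 0, 0], [0, 0, 0]],
  ],
)

```text
time_s: 29.2
eef_pos: [656.4, -20.0, 61.2]
ee_rot: [0.32, -0.594, 0.649, -0.351]
force: [1.9, 9.4, -0.3]
grip_width: -0.001
```

Emit:
play_rows(
  steps=[
    [[0.001, 0, 0], [0, 0, 0]],
    [[0.001, 0, 0], [0, 0, 0]],
  ],
)

```text
time_s: 29.4
eef_pos: [656.3, -20.3, 61.2]
ee_rot: [0.321, -0.595, 0.648, -0.351]
force: [3.6, 13.8, -2.3]
grip_width: -0.001
```

Emit:
play_rows(
  steps=[
    [[-0.006, 0, 0], [0, 0, 0]],
    [[-0.01, 0, 0], [0, 0, 0]],
    [[0, 0, -0.02], [0, 0, 0]],
    [[0, 0, -0.03], [0, 0, 0]],
    [[0, 0, -0.04], [0, 0, 0]],
    [[0, 0, -0.04], [0, 0, 0]],
    [[0, -0.03, -0.02], [0, 0, 0]],
    [[0, -0.03, -0.02], [0, 0, 0]],
    [[0, 0, 0], [0, 0, 0]],
    [[0, 0, 0], [0, 0, 0]],
  ],
)

```text
time_s: 30.4
eef_pos: [575.8, -2.6, 169.0]
ee_rot: [0.32, -0.594, 0.649, -0.352]
force: [-0.3, 0.3, -0.4]
grip_width: -0.001
```

```bash
python3 - <<'E'
from kin import *
from rig import cams
s,p,r=show();print(wb(p))
for n in ("side","top"):
    im=cv2.cvtColor(cams.capture(n),cv2.COLOR_RGB2BGR)
    cv2.imwrite(f"pics/{n}9f.png",im)
    c=im[130:290,200:400] if n=='side' else im[90:250,160:380]
    cv2.imwrite(f"pics/{n}9c.png",cv2.resize(c,None,fx=3.6,fy=3.6,interpolation=cv2.INTER_CUBIC))
E
```

```text
t 30.4 p [575.8  -2.6 169. ] psi -95.17 z [ 0.833 -0.077 -0.547] F [-0.3  0.3 -0.4] gw -0.001 j [-0.28  0.24  2.16  2.56  0.29 -1.11]
[-94.5488 -47.1219 169.0293]
```

View pics/side9c.png

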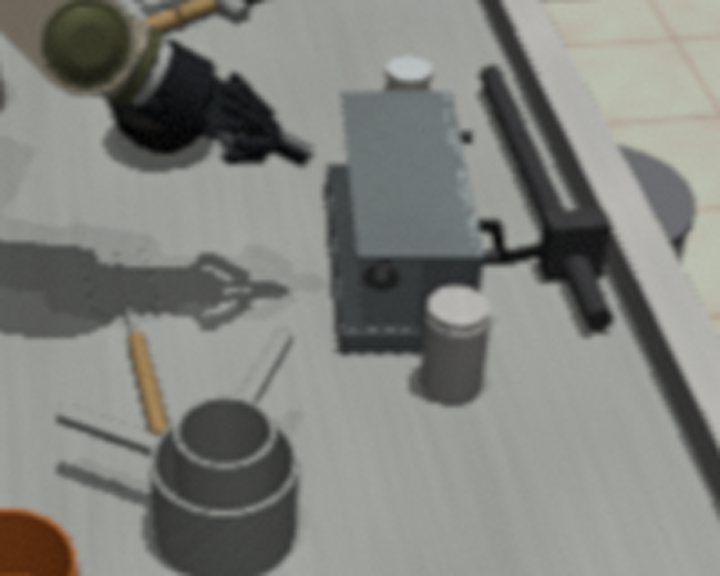

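View pics/top9c.png

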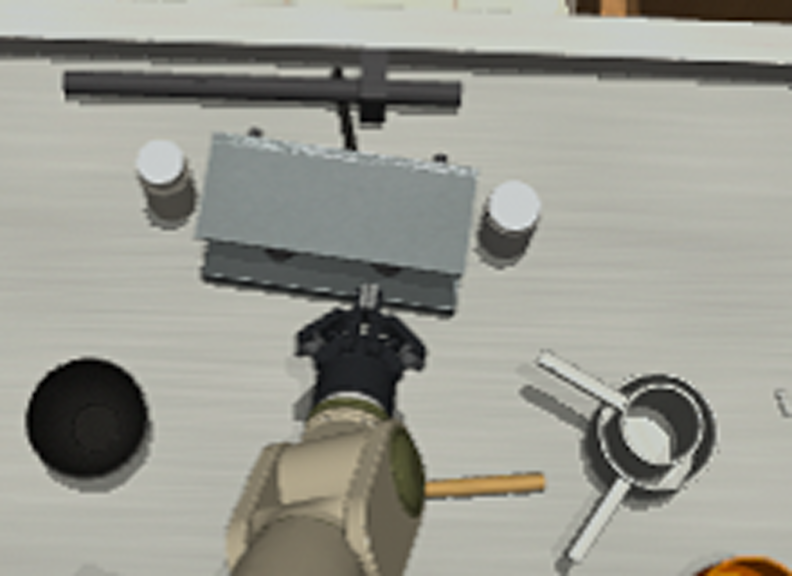

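```bash
python3 - <<'E'
from h import *
a=cv2.imread('pics/side1.png').astype(int);b=cv2.imread('pics/side9f.png').astype(int)
d=np.abs(a-b).max(2)[195:220,292:325];print('hood region diff max',d.max(),'mean',d.mean().round(2))
t0=cv2.imread('pics/top0.png').astype(int);t1=cv2.imread('pics/top9f.png').astype(int)
for n,(x,y) in dict(jar=(205,138),can=(302,150),bowl=(184,206),orange=(367,262),wrench=(388,218),hammer=(130,205)).items():
    d=np.abs(t0-t1).max(2)[y-14:y+14,x-14:x+14];print(n,d.max(),(d>25).sum())
E
```

```text
hood region diff max 4 mean 1.35
jar 2 0
can 2 0
bowl 5 0
orange 12 0
wrench 2 0
hammer 2 0
```

```bash
python3 - <<'E'
from rig import ctrl
print(ctrl.sense()['time_s'],ctrl.finish_job())
E
```

```text
the job is handed in; nothing more can be done
30.5 None
```

The job is handed in at 30.5 s: the tall pail stands in the wide pail, and both levers felt ON, so I flipped neither.

- **Pail:** I gripped the tall pail by its handle, set it upright on the floor of the steel wide pail and let go. The last pictures show it nested and upright, with the handles about 90° apart.
- **Levers:** I swept a shut finger from left to right, the left lever first and then the right, a direction that can only push a lever towards ON. Neither sweep met anything where an OFF lever would stand. Both met a firm stop about 1 mm past the pivot, which fits a lever leaning right.
- **Second check on the right lever:** I repeated its sweep with the finger 7 mm deeper and got the same result. The left lever was swept only once.
- **Force on the levers:** I touched them a little harder than intended. The highest readings, taken at the end of each move, were about 10 N on the left and 14 N on the right, each while pressing towards the ON stop.
- **Other things:** Comparing pictures before and after shows no change in the jar, can, bowl, hammer, wrench, orange look-alike or the visible part under the hood. The spatula was partly hidden by the arm, but what showed looked unmoved.
- **Checks that fell short:**
  - The camera could not confirm the lever states, because the balls are hidden by the roof.
  - The finger met the levers several mm later than my estimate of its width predicted. I put that down to a narrower fingertip.
  - The two cameras disagreed by about 6–12 mm on the pail positions. I used their average, and the fit was good.

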